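# Wedge a wood specimen tight in the clamping vice

### The arm

A 7-joint arm with a two-finger parallel gripper is mounted at the origin on a cart in front of the work surface, level with it; the furniture and walls round the work are solid. World frame = base frame: x ahead of the robot, y to its left, z up, the work surface at z = 0. Lengths are in m, angles in rad, forces in N, time in s.
With the tool pointing down it reaches from about 0.4 to 0.85 m from the base axis. Payload 4.5 kg.
Tool frame: the origin (TCP) lies at the very end of the fingers, on their centre line; the grasp point (between the pads) lies behind it (r.grip_depth is the z of the grasp point in the tool frame, in m); z points along the fingers, y is the direction in which the jaws open and shut (so a half turn about z gives the same grasp; the last joint's range is limited). The gripper opens to 88 mm and grips with 3 to 60 N. Pads are 18 mm wide; open, the fingers measure 123 mm over their backs; the gripper's body (75 mm by 187 mm) begins 45 mm behind the grasp point.
Start: joints at [1.28, 0.689, -0.195, 1.565, 0.157, 0.902, -0.215], TCP at [0.199, -0.592, 0.239] pointing down, gripper open.
Joint ranges: [-3.01, 3.01], [-0.46, 2.08], [-1.47, 1.51], [0.13, 2.56], [-1, 4.14], [0.04, 2.09], [-2.66, 2.66]. Speed limits (rad/s): [2.57, 2.57, 3.14, 3.14, 3.14, 3.14, 3.14].

### API

Orientations are given as a unit quaternion [x, y, z, w].
In Python, from plant import sensors, cams, r gives the robot as it stands. The module is installed in compiled form; this text tells all that it offers.
- The arm moves only by the tool drive_tool, never from a script. Its argument "series" is a list that holds one entry, the list of rows, each a list of 5 numbers: the shift along the world's x, y, z in mm, then the turn about the world's z in rad, then the finger opening in mm, from 0 to 88.1. A call has 1 to 10 rows; each row shifts and turns the commanded pose from where the row before left it; what a row does not reach is not made up. A row lasts 1/10 s, in which the tool goes at most 50 mm and 8.59 degrees, less where a joint would pass 70% of its speed; a pose out of reach is approached as far as the arm can. A call with a gripper value outside its range is refused whole. The fingers move at their own pace and stop on an object; "force" is the grip in N (left out, the last holds). Time passes only in rows, so rows that do not move let the fingers close. It gives the time, the measured TCP pose, the force and the opening at its end, in the units of the state.
- sensors.get_state(): the state, without advancing time (a new reading comes with each control period).
- cams.snapshot(name): name is "scene" or "side" or "wrist"; returns the picture (480x640x3 uint8, blue, green, red); there is no depth.
- cams.camera_model(name): a dict with "fx", "fy", "cx", "cy" (pixels), "camera_from_world" (4x4, takes a point from world to camera coordinates). Camera axes: x right, y down, z forward; pixel columns grow to the right and rows downward; lengths in m; the calibration is good to about 2 mm. A picture is of the moment at which its call begins: read the wrist's pose just before it. camera_model takes no time and is no camera call; for the wrist camera it gives the pose at the moment of the call.
- r.finish_job(): hands the job in, once; it reports no verdict.
Trained networks look in the newest picture that a camera, given by its name, has taken for a name from the list of things; names that differ only in an ending like _2 or _b are one class to them, and where a whole thing is asked for, a point or a joint stands for the part that bears it (a point fixed in the world has none). Each returns a list of dicts, best first, with "confidence" (0 to 1); they miss things now and then, are a little off and sometimes report something else, mostly with a low value. They report only what shows in the picture. A call takes as long as a camera call.
- cams.trace(camera, name): "mask" (480x640 bool, what is visible of it) and "at" ([column, row] in pixels, amid what is visible of it).
- cams.mark_of(camera, name): "at" ([column, row] in pixels: a listed point, or the origin of a listed thing).
The state is a dict: "clock": time; "q": joint angles; "qd": joint speeds; "joint_torque": joint torques, N m; "tool_pos": TCP position; "eef_rot": TCP orientation; "contact_force": force on the tool from outside, world axes, zero at the start; "moment": the same for the moment, N m; "opening": opening from 0.0 (shut) to 1.0 (fully open).
Only numpy, scipy, OpenCV 4.12 (cv2) and the standard library are available. Lean on these libraries where they do the work, as an engineer would, in place of code of your own. Each camera call takes 0.05 s, during which the arm holds its last target.

### The job

Make the wood specimen ready for sectioning: pick up the steel horseshoe packing piece and set it upright, legs down, astride the rod of the wedge vice, in the gap between the sliding jaw and the wedge. Then take the mallet by its handle and drive the wedge sideways into the vice with several separate light taps on its thick end, drawing the mallet back between taps and never pushing the wedge with the hand, until it advances no farther and the specimen is clamped tight. Finally lay the mallet down on the bench, clear of the vice, and leave the petri dish and the vials where they are.

Things in the scene. Friction and masses are not known exactly. Their poses are not given: they have to be found in the camera images.
- vice: Aluminium wedge vice fixed to the bench, base 128 x 100 x 8 mm. Origin: underside, below the guide rod; x axis: clamping line, from wedge to fixed jaw; y axis: the way the wedge is driven. In mm here: fixed jaw face x = 41; jaw and specimen tops z = 54 to 56; sloping abutment behind the wedge x = -64 to -30, y = -45 to 30, 57 high; strap over the wedge y = -45 to -29, top z = 60.
- rod_mid (a point): Middle of the bare stretch of the vice's horizontal guide rod, where the packing piece goes; axes as the vice's. Steel rod of 10 mm diameter along x, axis 22 mm above the bench; bare from the wedge side (11 mm before this point) to the sliding jaw (9 to 11 mm past it). Ledges 31 mm high flank the gap from 25 mm out to either side (y).
- wedge: Dark steel wedge, 100 mm long, 22 high, 7 thick at the tip, 27 at the butt. Captive: slides to the vice's +y, and 0.2 mm to +x per 1 mm of y, against about 4 N friction; stays where left. Origin: centre of the butt (struck end, faces -y), 43 mm above the bench; axes as vice. Starts at vice y = -112 to -106 mm; with packing tight near y = -72, then a 15 to 20 N tap moves it under 1 mm.
- jaw: Steel sliding jaw of the vice, 18 x 80 x 44 mm; slides along the vice's x with about 1 N of friction. Origin: centre of its rear face (towards the wedge), 31.5 mm above the bench. It starts 0 to 2 mm short of the specimen, rear face at vice x = -11 to -9 mm. The gap between wedge and jaw takes the packing piece with 4 to 8 mm to spare.
- specimen_mid (a point): Centre of the loose light-wood specimen block, 32 x 44 x 46 mm (x, y, z), standing upright on the vice's base between the jaws.
- specimen: The specimen block as a whole; origin at the centre of its underside.
- shim_mid (a point): Centre of the steel packing piece, an upside-down U standing on two feet, 0.12 kg, 14 mm thick (x), 38 wide (y), 87 tall; slot at the bottom 15 wide, 21 deep. This point is 43 mm above the feet. Grip tab, 26 mm wide, 48 to 87 mm above the feet: grip it across the thickness (along x). Astride the rod it stands on the vice base, this point 29 mm above rod_mid, x axis parallel to the vice's, either way round.
- shim: The packing piece as a whole; origin between its feet.
- mallet_head (a point): Centre of the head of the mallet (0.3 kg), which lies on its side. Steel head 34 x 64 x 36 mm (x, y, z); its two round white striking faces, 31 mm in diameter, are 32 mm from this point along +y and -y. Wooden handle 20 mm wide, 22 mm high, from 16 to 116 mm along -x. Lying, this point is 18 mm above the bench.
- mallet_grip (a point): Point on the axis of the mallet's handle, 50 mm from the head's centre: the place to grip it, across the handle (along y). Lying, it is 18 mm above the bench. Axes as mallet_head.
- mallet: The mallet as a whole; origin on the underside of the head, 18 mm below mallet_head.
- petri_1: Bystander: petri dish, 90 mm diameter, 16 mm high, origin at the centre of its underside.
- vial_1: Bystander: glass vial with white cap, 24 mm diameter, 52 mm high, origin at the centre of its underside.
- vial_2: Bystander: glass vial with black cap, 24 mm diameter, 52 mm high, origin at the centre of its underside.

How it is judged:
By the outcome, as a careful person would: the job done as asked, in the order asked, and still so for the second after the job is handed in, with the robot touching nothing.
It also fails if it takes over 59 s, if anything falls off the work surface, if the arm or the gripper's body presses on something with over 40 N, if the wrist force passes 120 N, or if a joint passes its speed limit or range.

## Working session

There is one attempt and no reset: what is moved stays moved. The work goes in short steps, Python scripts to look and compute and a tool call to move; the robot and the scene stay as the last step left them, time stands still between calls to the robot, and variables do not carry over. Pictures are saved under pics/ and viewed, and the job is handed in when it is done.

Besides the shell and the picture viewer there is one more tool, called after "Emit:" by a JSON object that holds its "fn" and its "kwargs". drive_tool: Moves the arm, as the interface text tells. Its arguments: {"type":"object","properties":{"series":{"type":"array","items":{"type":"array","items":{"type":"array","items":{"type":"number"}}}},"force":{"type":"number"}},"required":["series"]}

```bash
mkdir -p pics
cat > h.py <<'E'
import numpy as np, cv2
from plant import sensors, cams, r
from scipy.spatial.transform import Rotation as R
def model(c):
    m=cams.camera_model(c); K=np.array([[m["fx"],0,m["cx"]],[0,m["fy"],m["cy"]],[0,0,1]]); return K,np.array(m["camera_from_world"])
def ray(c,px,m=None):
    K,T=m or model(c); Ti=np.linalg.inv(T); d=Ti[:3,:3]@np.linalg.solve(K,[px[0],px[1],1]); return Ti[:3,3],d
def at_z(c,px,z,m=None):
    o,d=ray(c,px,m); return o+d*(z-o[2])/d[2]
def tri(obs):
    A=np.zeros((3,3));b=np.zeros(3)
    for c,px in obs:
        o,d=ray(c,px); d=d/np.linalg.norm(d); P=np.eye(3)-np.outer(d,d); A+=P;b+=P@o
    p=np.linalg.solve(A,b)
    return p
def proj(c,p,m=None):
    K,T=m or model(c); q=T[:3,:3]@np.asarray(p)+T[:3,3]; u=K@q; return u[:2]/u[2]
def st():
    s=sensors.get_state(); print(round(s["clock"],2),np.round(np.array(s["tool_pos"])*1000,1),"yaw",R.from_quat(s["eef_rot"]).as_euler('ZYX',degrees=True).round(2),"F",np.round(s["contact_force"],1),"op",round(s["opening"]*88.1,1)); return s
E
python3 - <<'E'
from h import *
s=st(); print(r.grip_depth, s["q"])
for c in ["scene","side","wrist"]:
    im=cams.snapshot(c); cv2.imwrite(f"pics/{c}0.png",im)
    K,T=model(c); print(c,K[0,0],np.linalg.inv(T)[:3,3].round(3),np.linalg.inv(T)[:3,2].round(2))
for n in ["rod_mid","shim_mid","mallet_head","mallet_grip","wedge","jaw","vice","petri_1","vial_1","shim","specimen_mid"]:
    for c in ["scene","side"]:
        print(n,c,[(np.round(d["at"],1),round(d["confidence"],2)) for d in cams.mark_of(c,n)][:3])
print(sensors.get_state()["clock"])
E
```

```text
0.0 [ 199.2 -591.7  237.9] yaw [ 1.8610e+01  1.0000e-02 -1.7989e+02] F [-0.1 -0.6  0.8] op 87.9
-0.0187 [ 1.27979415  0.68997974 -0.19446773  1.56635286  0.1573303   0.90249805
 -0.21511927]
scene 549.7571296278988 [ 0.222 -0.742  0.601] [ 0.51  0.57 -0.65]
side 465.4003317285117 [ 0.345 -0.952  0.608] [ 0.32  0.74 -0.6 ]
wrist 376.9144965536547 [ 0.263 -0.57   0.383] [-0.25 -0.08 -0.96]
rod_mid scene [(array([330.2, 356.7]), 0.69), (array([220.3, 229.9]), 0.59), (array([278.5, 276. ]), 0.51)]
rod_mid side [(array([317., 345.]), 0.64)]
shim_mid scene [(array([276.3, 252. ]), 0.82)]
shim_mid side [(array([301.6, 251.8]), 0.97)]
mallet_head scene [(array([333.7, 351.1]), 0.67), (array([227.1, 265.6]), 0.36)]
mallet_head side [(array([310. , 325.8]), 0.64), (array([278.6, 224.4]), 0.61)]
mallet_grip scene [(array([355.4, 372.8]), 0.86)]
mallet_grip side [(array([292.5, 223.9]), 0.46)]
wedge scene [(array([355.6, 376.9]), 0.73)]
wedge side [(array([260.3, 248.3]), 0.53)]
jaw scene [(array([227.4, 220.9]), 0.57)]
jaw side [(array([278.9, 225. ]), 0.6)]
vice scene [(array([234.4, 233.7]), 0.83)]
vice side [(array([286.9, 231.9]), 0.72)]
petri_1 scene [(array([341.3, 219.8]), 0.97), (array([330. , 351.4]), 0.72)]
petri_1 side [(array([365.7, 238.3]), 0.65), (array([279.2, 222.2]), 0.31)]
vial_1 scene [(array([282.2, 191.7]), 0.61), (array([381. , 300.1]), 0.57), (array([227. , 221.6]), 0.23)]
vial_1 side [(array([366.4, 305. ]), 0.88), (array([330.6, 211.7]), 0.6), (array([277. , 224.2]), 0.18)]
shim scene [(array([275.5, 273.1]), 0.95)]
shim side [(array([302., 266.]), 0.71), (array([312.1, 329.6]), 0.57), (array([310.8, 322.5]), 0.39)]
specimen_mid scene []
specimen_mid side [(array([295.3, 224.6]), 0.74), (array([311.8, 332. ]), 0.22)]
1.25
```

View pics/scene0.png

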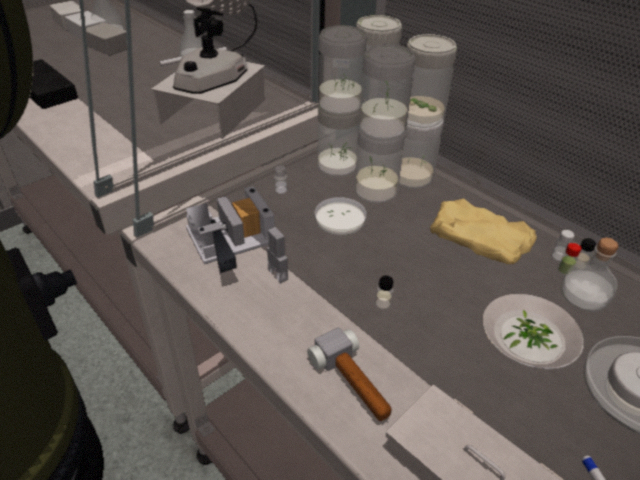

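View pics/side0.png

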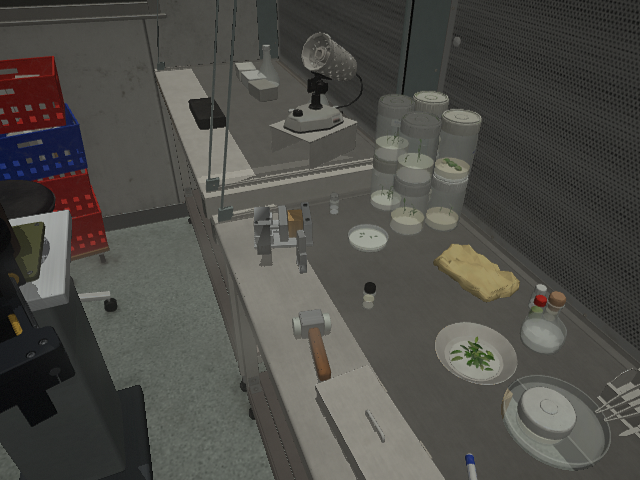

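View pics/wrist0.png

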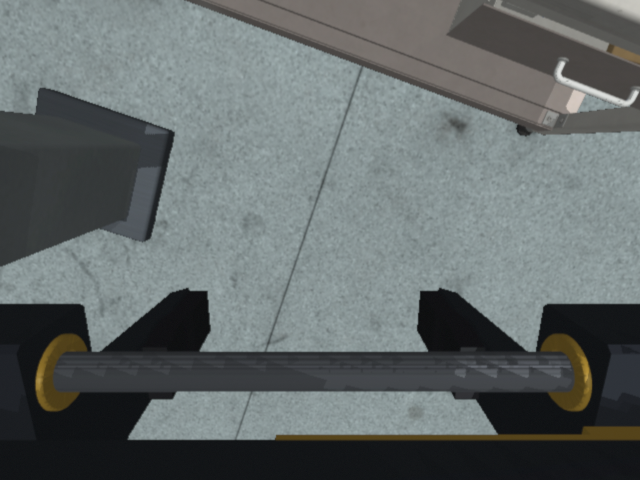

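The scene picture shows the vice near (230,230), with its wedge butt at about (226,265). The shim stands at (277,256). The mallet head is at (334,348) and its handle runs to (385,410). The petri dish is at (341,216), and the vials are at (281,180) and (385,292).

Run:
```python
from h import *
S=lambda n,a,z: print(n,at_z("scene",a,z).round(4))
D=lambda n,a,z: print(n,"side",at_z("side",a,z).round(4))
S("shim_mid",(276.3,252),.043);D("shim_mid",(301.6,251.8),.043)
print("tri",tri([("scene",(276.3,252)),("side",(301.6,251.8))]))
S("shim",(275.5,273.1),0);D("shim",(302,266),0)
S("mh",(333.7,351.1),.018);D("mh",(310,325.8),.018)
S("mg",(355.4,372.8),.018)
S("handle end",(383,412),.018);D("handle end",(323,376),.018)
S("vice",(234.4,233.7),0);D("vice",(286.9,231.9),0)
S("petri",(341.3,219.8),0);D("petri",(365.7,238.3),0)
S("v1",(282.2,191.7),0);S("v2",(381,300.1),0)
S("rod",(220.3,229.9),.022)
im=cv2.imread("pics/scene0.png")[160:300,150:350]; cv2.imwrite("pics/sc_zoom.png",cv2.resize(im,None,fx=4,fy=4,interpolation=cv2.INTER_CUBIC))
im=cv2.imread("pics/side0.png")[180:300,220:380]; cv2.imwrite("pics/sd_zoom.png",cv2.resize(im,None,fx=5,fy=5,interpolation=cv2.INTER_CUBIC))
```

```text
shim_mid [ 0.5961 -0.248   0.043 ]
shim_mid side [ 0.5942 -0.2556  0.043 ]
tri [ 0.59992032 -0.24221006  0.03413539]
shim [ 0.5931 -0.2475  0.    ]
shim side [ 0.5974 -0.2483  0.    ]
mh [ 0.5476 -0.4268  0.018 ]
mh side [ 0.5467 -0.4273  0.018 ]
mg [ 0.5448 -0.4696  0.018 ]
handle end [ 0.53   -0.5307  0.018 ]
handle end side [ 0.5278 -0.533   0.018 ]
vice [ 0.6006 -0.1274  0.    ]
vice side [ 0.6076 -0.1208  0.    ]
petri [ 0.763  -0.2194  0.    ]
petri side [ 0.7647 -0.2068  0.    ]
v1 [ 0.7382 -0.0869  0.    ]
v2 [ 0.6749 -0.3952  0.    ]
rod [ 0.5749 -0.1268  0.022 ]
```

View pics/sc_zoom.png

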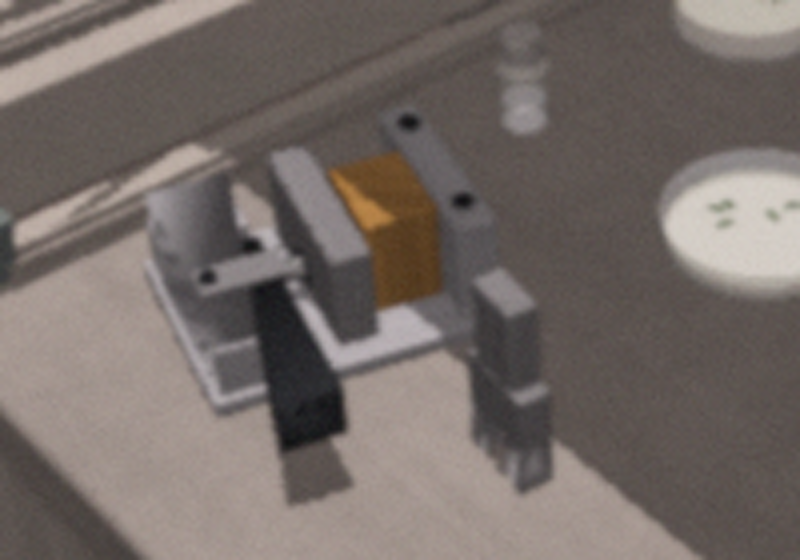

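View pics/sd_zoom.png

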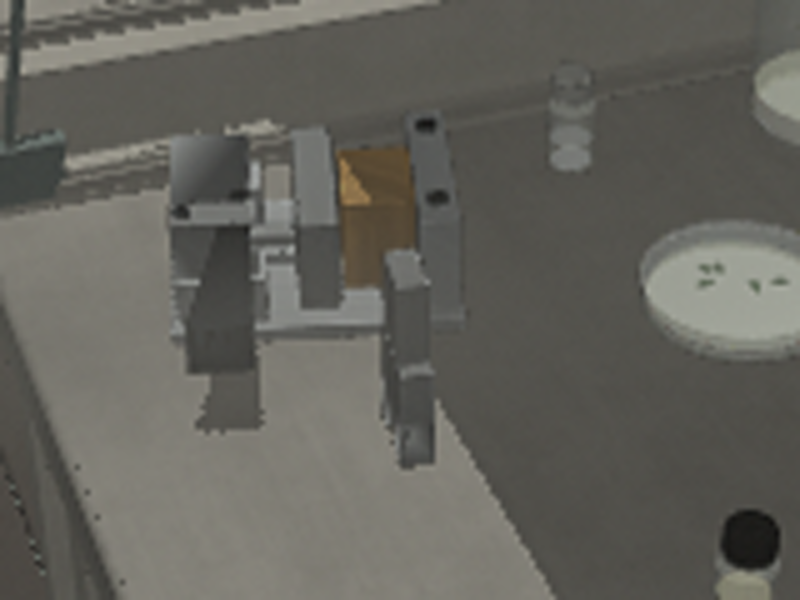

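Run:
```python
from h import *
for a,b in [((142,225),(226,213)),((104,185),(212,184)),((133,100),(226,100)),((93,100),(212,100)),((190,242),(254,248)),((274,214),(298,212))]:
    p=tri([("scene",a),("side",b)]); print(p.round(3),proj("scene",p).round(1),proj("side",p).round(1))
```

```text
[ 0.492 -0.012  0.009] [142.3 223.7] [225.6 213.9]
[0.488 0.116 0.023] [104.  185.1] [212. 184.]
[ 0.493 -0.11   0.295] [137.3  84.9] [221.3 109.7]
[0.484 0.004 0.256] [97.7 85.3] [207.  109.4]
[ 0.551 -0.05  -0.061] [189.4 250.7] [255.9 241.8]
[ 0.581 -0.269  0.142] [274.8 210.4] [296.8 214.5]
```

Emit:
{"fn": "drive_tool", "kwargs": {"series": [[[37,37,3,0.124,88],[37,37,3,0.124,88],[37,37,3,0.124,88],[37,37,3,0.124,88],[37,37,3,0.124,88],[37,37,3,0.124,88],[37,37,3,0.124,88],[37,37,3,0.124,88],[37,37,3,0.124,88],[37,37,3,0.124,88]]]}}

```text
clock: 2.25
tool_pos: [0.5537, -0.238, 0.2677]
eef_rot: [0.708, 0.707, -0.0, 0.0]
contact_force: [0.5, -0.2, -1.5]
opening: 0.996
```

Run:
```python
from h import *
s=st(); print(np.round(s["q"],2))
im=cams.snapshot("wrist"); cv2.imwrite("pics/w1.png",im)
np.save("w1T.npy",model("wrist")[1])
for n in ["rod_mid","shim_mid","shim","jaw","wedge","specimen_mid","vice","mallet_head"]:
    print(n,[(np.round(d["at"],1),round(d["confidence"],2)) for d in cams.mark_of("wrist",n)][:3])
```

```text
2.25 [ 553.7 -238.   267.7] yaw [8.9930e+01 3.0000e-02 1.7998e+02] F [ 0.5 -0.2 -1.5] op 87.8
[ 0.62  0.66 -0.52  1.59  0.38  0.99 -0.02]
rod_mid [(array([341.9,  88.1]), 0.61), (array([303. , 398.3]), 0.36)]
shim_mid [(array([350.1, 226.1]), 0.75)]
shim [(array([350.6, 219.8]), 0.89)]
jaw [(array([349.1,  91.1]), 0.56)]
wedge [(array([286.6, 197.7]), 0.76)]
specimen_mid [(array([381. , 103.7]), 0.7)]
vice [(array([358.9,  95.6]), 0.9), (array([351.3, 222.2]), 0.34)]
mallet_head [(array([310. , 358.7]), 0.77)]
```

View pics/w1.png

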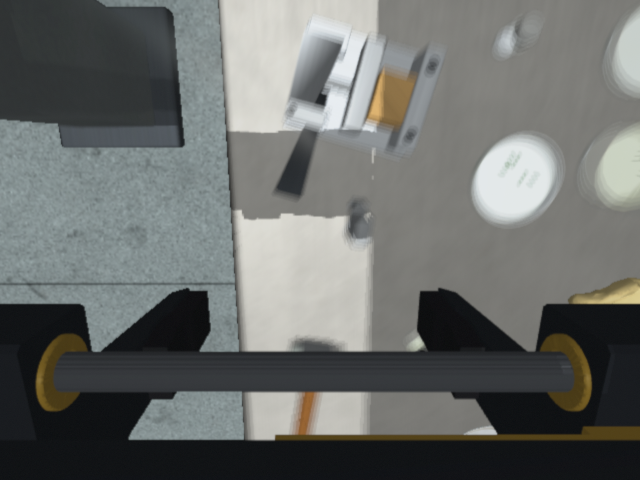

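The wrist view is motion-blurred. The vice sits at (365,90), turned about -15°, with the wedge butt at (288,193) and the shim at (358,222). I'll move closer and look again once the arm is still.

Emit:
{"fn": "drive_tool", "kwargs": {"series": [[[20,10,-20,0,88],[20,10,-20,0,88],[0,10,-20,0,88],[0,0,0,0,88],[0,0,0,0,88]]]}}

```text
clock: 3.2
tool_pos: [0.5918, -0.2106, 0.2076]
eef_rot: [0.71, 0.705, -0.001, -0.0]
contact_force: [-0.5, -0.0, 0.6]
opening: 0.997
```

Run:
```python
from h import *
s=st()
np.save("w2T.npy",model("wrist")[1])
im=cams.snapshot("wrist"); cv2.imwrite("pics/w2.png",im)
for n,z in [("rod_mid",.022),("shim_mid",.043),("shim",0),("jaw",.0315),("wedge",.043),("specimen_mid",.031),("vice",0)]:
    print(n,[(np.round(d["at"],1),round(d["confidence"],2),at_z("wrist",d["at"],z).round(4)) for d in cams.mark_of("wrist",n)][:3])
cv2.imwrite("pics/w2z.png",cv2.resize(im[0:290,200:520],None,fx=2.4,fy=2.0,interpolation=cv2.INTER_CUBIC))
```

```text
3.2 [ 591.8 -210.6  207.6] yaw [ 8.9590e+01  4.0000e-02 -1.7995e+02] F [-0.5 -0.   0.6] op 87.8
rod_mid [(array([297.3, 114.7]), 0.69, array([ 0.5797, -0.1195,  0.022 ]))]
shim_mid [(array([313.3, 270. ]), 0.6, array([ 0.592 , -0.2486,  0.043 ]))]
shim [(array([318.4, 257.5]), 0.58, array([ 0.5971, -0.2502,  0.    ])), (array([347.4, 132.6]), 0.42, array([ 0.6238, -0.1332,  0.    ]))]
jaw [(array([306.6, 119.8]), 0.91, array([ 0.5876, -0.1235,  0.0315]))]
wedge []
specimen_mid [(array([346. , 133.9]), 0.62, array([ 0.6195, -0.1341,  0.031 ]))]
vice [(array([319.9, 121.7]), 0.59, array([ 0.5986, -0.1226,  0.    ])), (array([346.4, 133.8]), 0.31, array([ 0.6224, -0.1331,  0.    ]))]
```

View pics/w2.png

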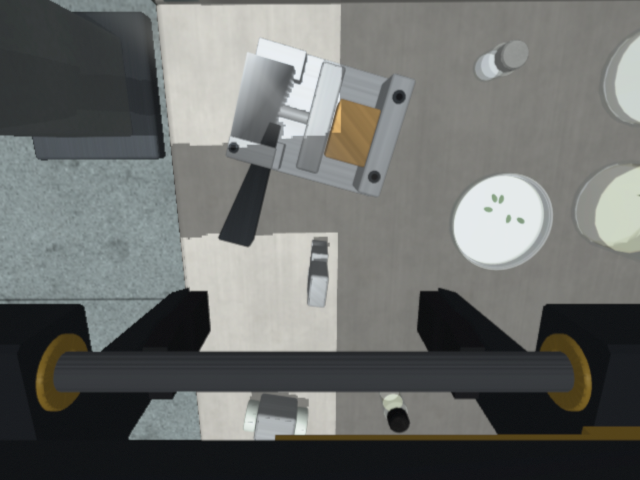

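Run:
```python
from h import *
im=cv2.imread("pics/w2.png")
cv2.imwrite("pics/w2a.png",cv2.resize(im[225:325,265:385],None,fx=6,fy=6,interpolation=cv2.INTER_CUBIC))
cv2.imwrite("pics/w2b.png",cv2.resize(im[30:255,205:425],None,fx=3.6,fy=2.6,interpolation=cv2.INTER_CUBIC)[:600])
```

```text
(no output)
```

View pics/w2a.png

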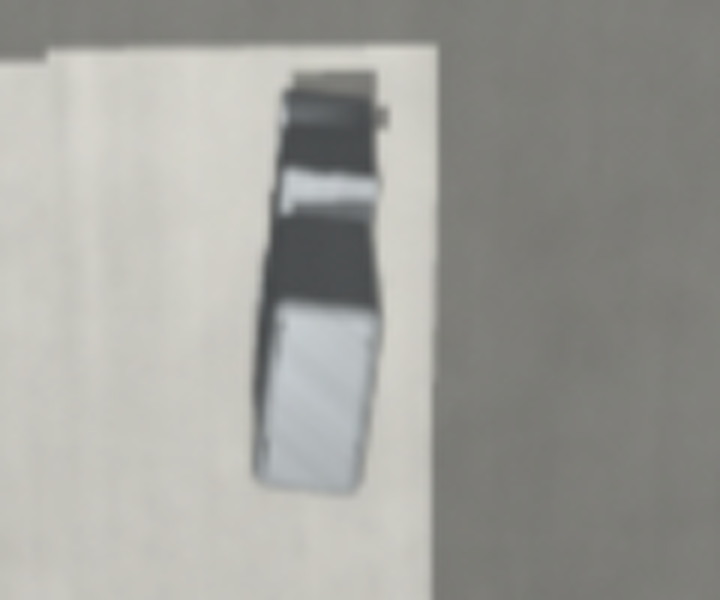

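View pics/w2b.png

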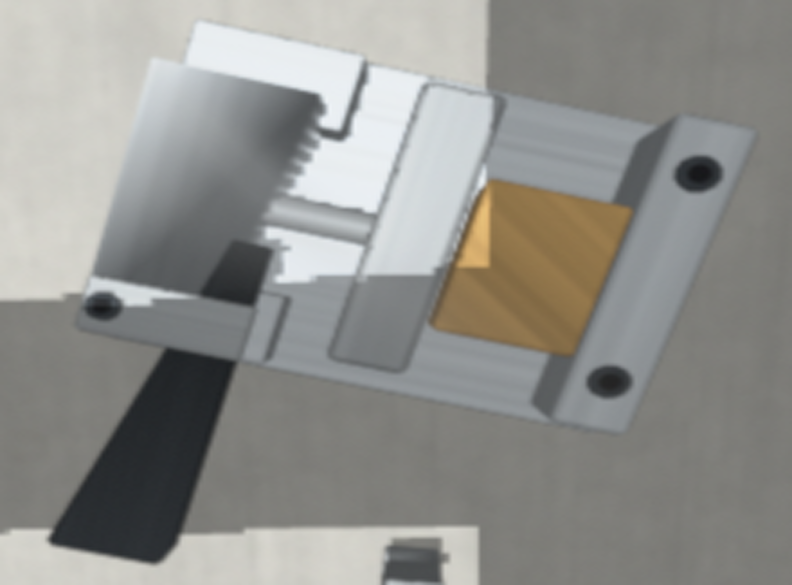

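```bash
cat > v2.py <<'E'
from h import *
from scipy.optimize import least_squares
K=model("wrist")[0]; M=(K,np.load("w2T.npy"))
u=lambda a:(a[0]/3.6+205,a[1]/2.6+30)
sh=[at_z("wrist",(a[0]/6+265,a[1]/6+225),.087,M) for a in [(278,302),(380,307),(357,492),(255,487)]]
sh=np.array(sh); print("shim top",sh.round(4).tolist(),"c",sh.mean(0).round(4))
d=(sh[0]-sh[3])+(sh[1]-sh[2]); e=(sh[1]-sh[0])+(sh[2]-sh[3]); print("yaw y",np.degrees(np.arctan2(-d[0],d[1])),"x",np.degrees(np.arctan2(e[1],e[0])),np.linalg.norm(d)/2,np.linalg.norm(e)/2)
# jaw corners z .0535
jc=np.array([at_z("wrist",u(a),.0535,M) for a in [(422,85),(500,98),(407,372),(330,355)]])
print("jaw size",np.linalg.norm(jc[1]-jc[0]),np.linalg.norm(jc[0]-jc[3]),np.linalg.norm(jc[1]-jc[2]))
fj=np.array([at_z("wrist",u(a),.055,M) for a in [(680,116),(553,416)]]); print("fj",fj, np.degrees(np.arctan2(-(fj[0]-fj[1])[0],(fj[0]-fj[1])[1])))
d=(jc[0]-jc[3])+(jc[1]-jc[2]); yaw=np.arctan2(-d[0],d[1]); print("yaw",np.degrees(yaw))
ex=np.array([np.cos(yaw),np.sin(yaw)]);ey=np.array([-ex[1],ex[0]])
c=jc.mean(0)[:2]; xf=(fj[:,:2]-c)@ex; print("fixed face from jaw centre",xf, "expected 41-(-1)=42ish")
print("jaw y span", (jc[:,:2]-c)@ey,(jc[:,:2]-c)@ex)
O=c+ex*(xf.mean()-.041); print("vice origin",O, "jaw centre x in vice",(c-O)@ex)
rod=np.array([at_z("wrist",u(a),.022,M) for a in [(373,228),(280,212)]]); print("rod pts vice", [((p[:2]-O)@ex,(p[:2]-O)@ey) for p in rod])
w=np.array([at_z("wrist",u(a),.054,M) for a in [(50,541),(158,563),(183,537)]]); print("wedge top butt corners vice",[((p[:2]-O)@ex,(p[:2]-O)@ey) for p in w])
sp=np.array([at_z("wrist",u(a),.054,M) for a in [(490,180),(634,205),(573,357),(431,327)]]); print("spec vice",[np.round([(p[:2]-O)@ex,(p[:2]-O)@ey],4) for p in sp])
E
python3 v2.py
```

```text
shim top [[0.5894, -0.2369, 0.087], [0.6021, -0.2377, 0.087], [0.5992, -0.2626, 0.087], [0.5863, -0.2618, 0.087]] c [ 0.5943 -0.2498  0.087 ]
yaw y -6.887610043211127 x -3.452189225555976 0.02510369353786643 0.012856061221162474
jaw size 0.01613489813377171 0.07629554409591766 0.07770645510282076
fj [[ 0.65061446 -0.0942532   0.055     ]
 [ 0.62695938 -0.17761875  0.055     ]] -15.841358320694322
yaw -14.718638467548205
fixed face from jaw centre [0.04449552 0.04279758] expected 41-(-1)=42ish
jaw y span [ 0.03816641  0.03883209 -0.03887189 -0.03812662] [-0.00806058  0.00806058  0.00868035 -0.00868035]
vice origin [ 0.59920007 -0.1252611 ] jaw centre x in vice -0.0026465477180098963
rod pts vice [(np.float64(-0.01193661844609754), np.float64(0.0008812659487487685)), (np.float64(-0.03383652573518651), np.float64(0.00029472460978234306))]
wedge top butt corners vice [(np.float64(-0.05939426042601405), np.float64(-0.10933569531602459)), (np.float64(-0.03421139217637767), np.float64(-0.11031778896948045)), (np.float64(-0.030435807650197825), np.float64(-0.10063686897297112))]
spec vice [array([0.0091, 0.0176]), array([0.0398, 0.0184]), array([ 0.0396, -0.0257]), array([ 0.0077, -0.0249])]
```

The view is sharp and the sizes agree: the shim's top centre is at (594,-250), yaw -5.5°. The vice origin is at (599,-125), yaw -15°, and the wedge butt is at vice y=-110. Next I'll grasp the shim.

Emit:
{"fn": "drive_tool", "kwargs": {"series": [[[1,-10,-10,-0.03,50],[1,-10,-20,-0.03,50],[0.5,-10,-25,-0.03,50],[0,-9,-25,0,50],[0,0,-25,0,50],[0,0,-25,0,50],[0,0,-22,0,50],[0,0,0,0,50]]]}}

```text
clock: 4.4
tool_pos: [0.5922, -0.2486, 0.0516]
eef_rot: [0.741, 0.672, -0.002, -0.003]
contact_force: [-0.3, 0.3, -0.1]
opening: 0.564
```

Run:
```python
from h import *
s=st(); im=cams.snapshot("wrist"); cv2.imwrite("pics/w3.png",im)
```

```text
4.4 [ 592.2 -248.6   51.6] yaw [ 8.4440e+01 -3.0000e-02 -1.7962e+02] F [-0.3  0.3 -0.1] op 49.7
```

View pics/w3.png

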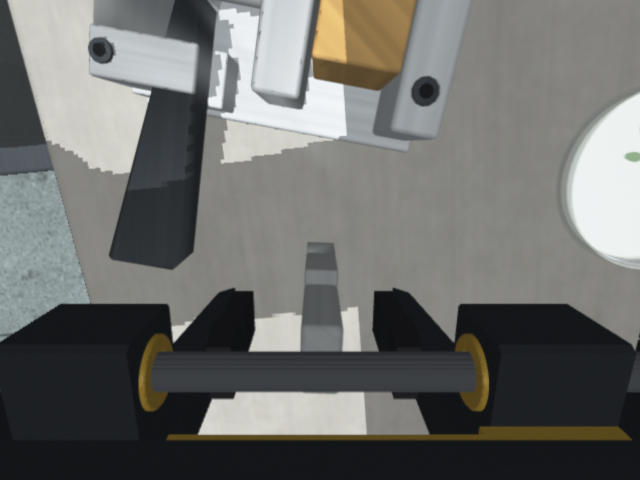

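The shim stands between the fingers at column 322, with their midline at about 313. I'll shift 2 mm and close.

Emit:
{"fn": "drive_tool", "kwargs": {"series": [[[2,-1,2,0,40],[0,0,0,0,0],[0,0,0,0,0],[0,0,0,0,0],[0,0,0,0,0],[0,0,0,0,0]]], "force": 35}}

```text
clock: 5.05
tool_pos: [0.5972, -0.2494, 0.0579]
eef_rot: [0.74, 0.672, 0.0, 0.0]
contact_force: [-0.5, 0.1, 2.8]
opening: 0.154
```

Emit:
{"fn": "drive_tool", "kwargs": {"series": [[[0,0,20,0,0],[0,0,20,0,0],[0,0,20,0,0],[0,0,20,0,0],[0,0,20,0,0],[0,0,20,0,0],[0,0,0,0,0]]]}}

```text
clock: 5.75
tool_pos: [0.5986, -0.2497, 0.1798]
eef_rot: [0.74, 0.672, 0.001, 0.002]
contact_force: [0.4, -0.0, -0.4]
opening: 0.155
```

Run:
```python
from h import *
s=st(); T=model("wrist")[1]; np.save("w4T.npy",T)
im=cams.snapshot("wrist"); cv2.imwrite("pics/w4.png",im)
im=cams.snapshot("scene"); cv2.imwrite("pics/s4.png",cv2.resize(im[120:320,180:380],None,fx=3,fy=3))
```

```text
5.75 [ 598.6 -249.7  179.8] yaw [8.4490e+01 5.0000e-02 1.7971e+02] F [ 0.4 -0.  -0.4] op 13.7
```

View pics/w4.png

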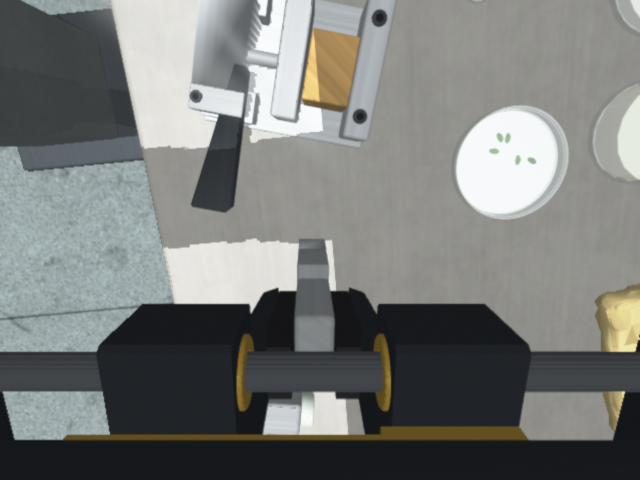

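View pics/s4.png

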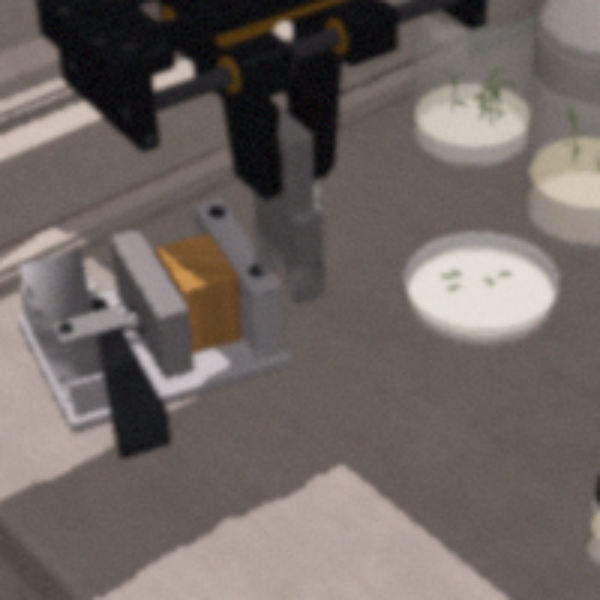

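Emit:
{"fn": "drive_tool", "kwargs": {"series": [[[-4,26,0,-0.034,0],[-4,26,0,-0.034,0],[-4,26,0,-0.034,0],[-4,26,0,-0.034,0],[-4,26,0,-0.034,0],[0,0,0,0,0],[0,0,0,0,0]]]}}

```text
clock: 6.55
tool_pos: [0.5763, -0.1192, 0.1762]
eef_rot: [0.794, 0.608, -0.001, -0.001]
contact_force: [0.5, 0.1, -1.3]
opening: 0.158
```

Run:
```python
from h import *
K=model("wrist")[0]; M=(K,np.load("w4T.npy"))
print("foot front bottom edge", at_z("wrist",(299,240),.1219,M),at_z("wrist",(326,240),.1219,M))
s=st(); T=model("wrist")[1]; np.save("w5T.npy",T)
im=cams.snapshot("wrist"); cv2.imwrite("pics/w5.png",im)
cv2.imwrite("pics/w5z.png",cv2.resize(im[180:400,200:440],None,fx=3.3,fy=2.7,interpolation=cv2.INTER_CUBIC))
for n in ["shim_mid","rod_mid","shim"]:
  for d in cams.mark_of("wrist",n)[:2]: print(n,np.round(d["at"],1),d["confidence"],at_z("wrist",d["at"],.022))
for c in ["scene","side"]:
    im=cams.snapshot(c); cv2.imwrite(f"pics/{c}5.png",im)
```

```text
foot front bottom edge [ 0.5918751 -0.2322575  0.1219   ] [ 0.60679876 -0.23373046  0.1219    ]
6.55 [ 576.3 -119.2  176.2] yaw [ 7.4860e+01  5.0000e-02 -1.7988e+02] F [ 0.5  0.1 -1.3] op 13.9
shim_mid [310.4 299. ] 0.59 [ 0.55727285 -0.17825668  0.022     ]
rod_mid [316.8 231. ] 0.69 [ 0.57840264 -0.12225982  0.022     ]
shim [312.7 270.5] 0.93 [ 0.56627484 -0.15402561  0.022     ]
```

View pics/w5.png

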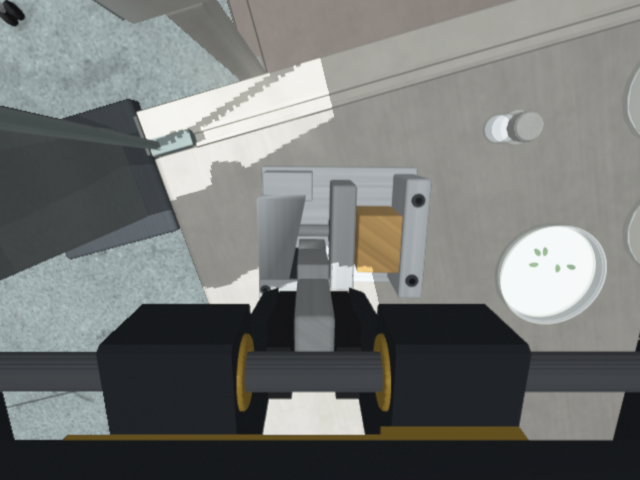

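View pics/w5z.png

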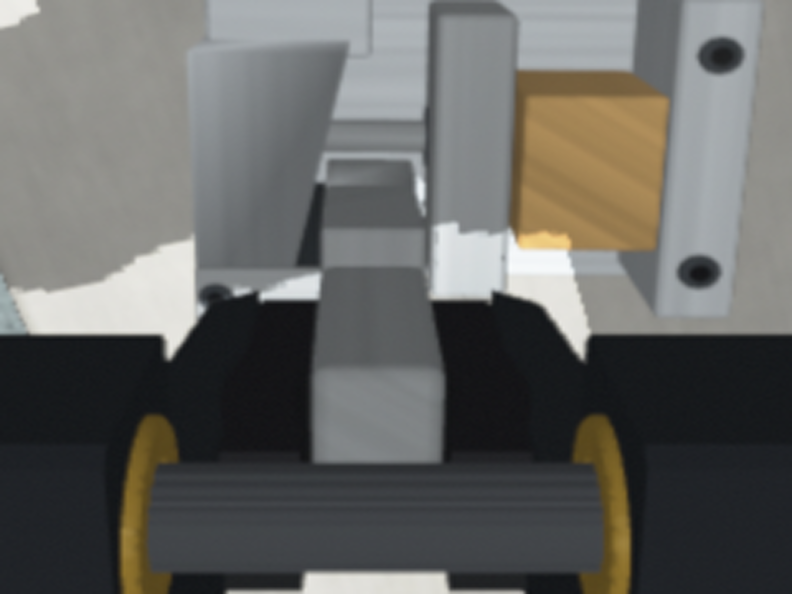

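```bash
cat > v5.py <<'E'
from h import *
K=model("wrist")[0]; M=(K,np.load("w5T.npy"))
u=lambda a:(a[0]/3.3+200,a[1]/2.7+180)
O=np.array([.5992,-.12526]); y=np.radians(-15.1); ex=np.array([np.cos(y),np.sin(y)]);ey=np.array([-ex[1],ex[0]])
V=lambda a,z:(lambda p:np.round([(p[:2]-O)@ex*1000,(p[:2]-O)@ey*1000],1))(at_z("wrist",u(a),z,M))
for n,a,z in [("foot L",(328,160),.1183),("foot R",(413,163),.1183),("tabtop front L",(315,367),.2053),("tabtop front R",(443,369),.2053),
 ("jaw rear y+",(431,15),.0535),("jaw front y+",(517,18),.0535),("jaw rear mid",(432,220),.0535),("jaw front mid",(510,229),.0535),("rod",(380,136),.022),("rod edge hi",(380,120),.022),("rod edge lo",(380,151),.022),
 ("fixed face",(683,20),.055),("fixed face",(657,310),.055),("spec",(525,97),.054),("spec",(668,97),.054),("spec",(657,250),.054),("spec",(515,247),.054)]:
    print(n,V(a,z))
t=np.array([.5763,-.1192]); print("tool",(t-O)@ex*1000,(t-O)@ey*1000)
E
python3 v5.py
```

```text
foot L [-32.3  16.9]
foot R [-18.   16.2]
tabtop front L [-30.5  12.3]
tabtop front R [-17.5  12. ]
jaw rear y+ [-12.5  39.5]
jaw front y+ [ 5.9 38.7]
jaw rear mid [-11.7 -16.6]
jaw front mid [  6.  -19.2]
rod [-23.3   0. ]
rod edge hi [-23.3   4.9]
rod edge lo [-23.3  -4.6]
fixed face [41.  38.3]
fixed face [ 40.3 -42.6]
spec [ 8.2 17.9]
spec [39.3 17.9]
spec [ 39.5 -25.2]
spec [  7.2 -24.3]
tool -23.68798056950863 -0.11478910478851317
```

Run:
```python
import cv2
im=cv2.imread("pics/side5.png")[150:290,220:360]; cv2.imwrite("pics/sd5z.png",cv2.resize(im,None,fx=4,fy=4,interpolation=cv2.INTER_CUBIC))
im=cv2.imread("pics/scene5.png")[150:290,150:290]; cv2.imwrite("pics/sc5z.png",cv2.resize(im,None,fx=4,fy=4,interpolation=cv2.INTER_CUBIC))
```

```text
(no output)
```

View pics/sd5z.png

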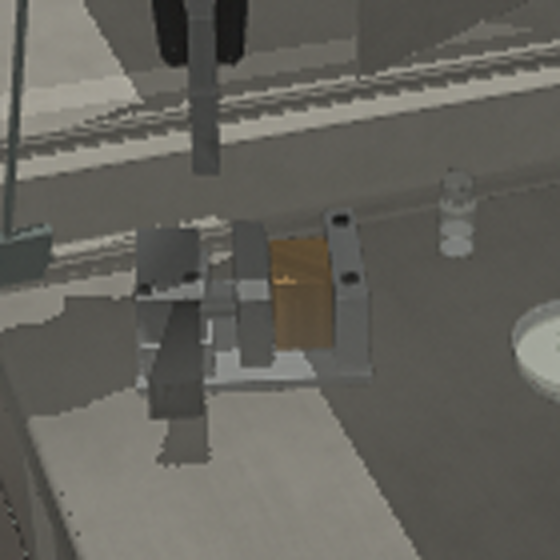

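View pics/sc5z.png

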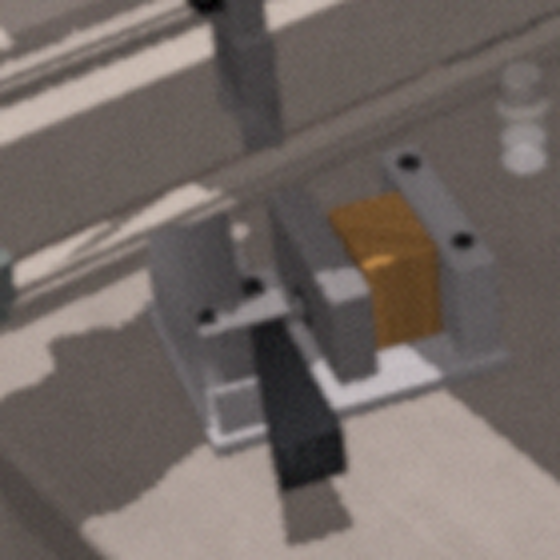

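Everything is consistent: rod at vice y=0, jaw rear at x≈-12, and the shim about 2 mm off on each axis. I'll correct that and descend to just above the jaws.

Emit:
{"fn": "drive_tool", "kwargs": {"series": [[[1.2,0.7,-11,0,0],[1.2,0.7,-15,0,0],[0,0,-15,0,0],[0,0,-15,0,0],[0,0,0,0,0],[0,0,0,0,0]]]}}

```text
clock: 7.45
tool_pos: [0.579, -0.1178, 0.1206]
eef_rot: [0.795, 0.607, -0.0, -0.0]
contact_force: [0.1, 0.0, -0.7]
opening: 0.154
```

Run:
```python
from h import *
s=st(); T=model("wrist")[1]; np.save("w6T.npy",T)
im=cams.snapshot("wrist"); cv2.imwrite("pics/w6.png",im)
cv2.imwrite("pics/w6z.png",cv2.resize(im[120:340,200:440],None,fx=3.3,fy=2.7,interpolation=cv2.INTER_CUBIC))
```

```text
7.45 [ 579.  -117.8  120.6] yaw [ 7.4770e+01  1.0000e-02 -1.7992e+02] F [ 0.1  0.  -0.7] op 13.6
```

View pics/w6z.png

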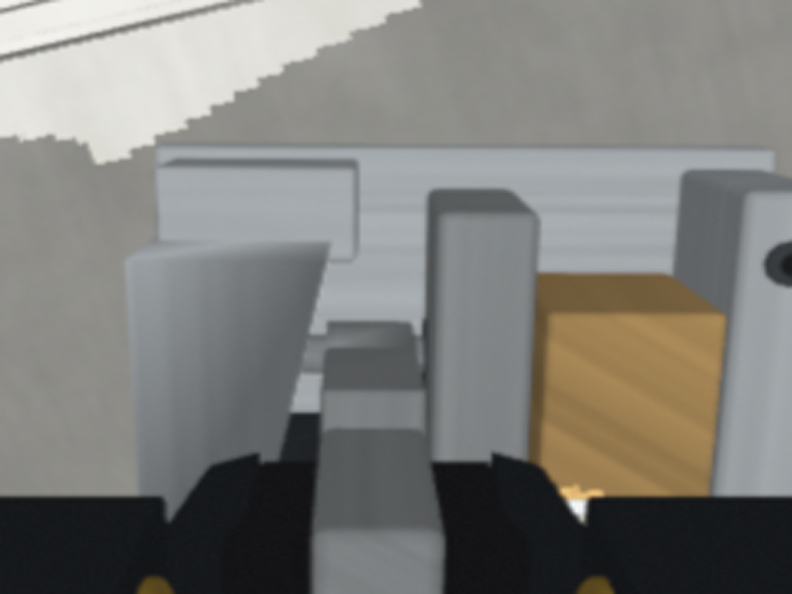

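```bash
cat > v6.py <<'E'
from h import *
K=model("wrist")[0]; M=(K,np.load("w6T.npy"))
u=lambda a:(a[0]/3.3+200,a[1]/2.7+120)
O=np.array([.5992,-.12526]); y=np.radians(-15.1); ex=np.array([np.cos(y),np.sin(y)]);ey=np.array([-ex[1],ex[0]])
V=lambda a,z:(lambda p:np.round([(p[:2]-O)@ex*1000,(p[:2]-O)@ey*1000],1))(at_z("wrist",u(a),z,M))
for n,a,z in [("foot L",(327,322),.0627),("foot R",(413,323),.0627),("shoulder L",(323,430),.1107),("sh R",(427,430),.1107),
 ("jaw rear y+",(441,212),.0535),("jaw front y+",(539,215),.0535),("jaw rear",(431,450),.0535),("rod top",(315,336),.022),("rod lo",(315,372),.022),("rod hi",(418,335),.022),
 ("wedge vis",(320,412),.054),("wedge tip L",(290,413),.054),("spec",(548,313),.054),("spec",(724,313),.054),("fixed",(742,195),.055)]:
    print(n,V(a,z))
t=np.array([.579,-.1178]); print("tool",(t-O)@ex*1000,(t-O)@ey*1000)
E
python3 v6.py
```

```text
foot L [-30.2  19. ]
foot R [-15.7  18.7]
shoulder L [-29.   13.1]
sh R [-15.2  13. ]
jaw rear y+ [-10.8  40.3]
jaw front y+ [ 6.  39.6]
jaw rear [-12.  -12.7]
rod top [-34.3   5.2]
rod lo [-34.4  -4.1]
rod hi [-13.4   5.4]
wedge vis [-32.   -3.6]
wedge tip L [-37.4  -3.8]
spec [ 8.2 18.7]
spec [39.  18.6]
fixed [39.9 43.9]
tool -21.4459107782345 1.9402347517775314
```

The foot centre is at x=-22.9, y≈0, the gap centre is at x≈-21.5, and the rod is at y≈0.5. After a 1.3 mm nudge I'll lower in stages.

Emit:
{"fn": "drive_tool", "kwargs": {"series": [[[1.4,0.3,0,0,0],[0,0,-8,0,0],[0,0,-8,0,0],[0,0,-8,0,0],[0,0,-6,0,0],[0,0,-4,0,0],[0,0,-4,0,0]]]}}

```text
clock: 8.2
tool_pos: [0.5807, -0.1177, 0.0829]
eef_rot: [0.795, 0.607, -0.0, -0.0]
contact_force: [-0.1, -0.0, -0.9]
opening: 0.155
```

Run:
```python
from h import *
s=st(); 
im=cams.snapshot("wrist"); cv2.imwrite("pics/w7z.png",cv2.resize(im[120:340,200:440],None,fx=3.3,fy=2.7,interpolation=cv2.INTER_CUBIC))
```

```text
8.2 [ 580.7 -117.7   82.9] yaw [  74.76    0.   -179.99] F [-0.1 -0.  -0.9] op 13.7
```

View pics/w7z.png

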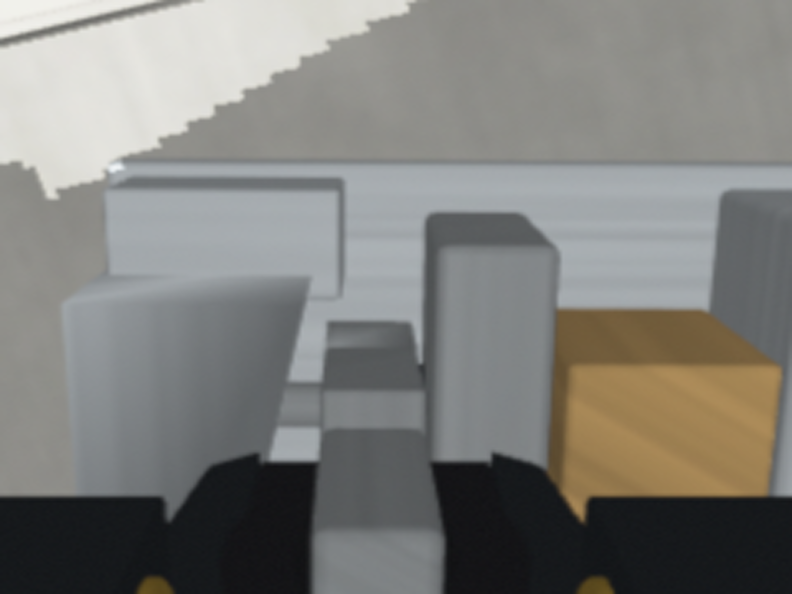

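Emit:
{"fn": "drive_tool", "kwargs": {"series": [[[0,0,-5,0,0],[0,0,-5,0,0],[0,0,-4,0,0],[0,0,-3,0,0],[0,0,-1,0,0],[0,0,0,0,0]]]}}

```text
clock: 8.85
tool_pos: [0.5805, -0.1176, 0.0658]
eef_rot: [0.795, 0.607, -0.0, 0.0]
contact_force: [-0.9, -0.8, 3.9]
opening: 0.156
```

Run:
```python
from h import *
s=st(); 
im=cams.snapshot("side");cv2.imwrite("pics/sd8z.png",cv2.resize(im[150:290,220:360],None,fx=4,fy=4,interpolation=cv2.INTER_CUBIC))
im=cams.snapshot("wrist"); cv2.imwrite("pics/w8z.png",cv2.resize(im[120:340,200:440],None,fx=3.3,fy=2.7,interpolation=cv2.INTER_CUBIC))
```

```text
8.85 [ 580.5 -117.6   65.8] yaw [ 7.4750e+01  2.0000e-02 -1.7999e+02] F [-0.9 -0.8  3.9] op 13.8
```

View pics/w8z.png

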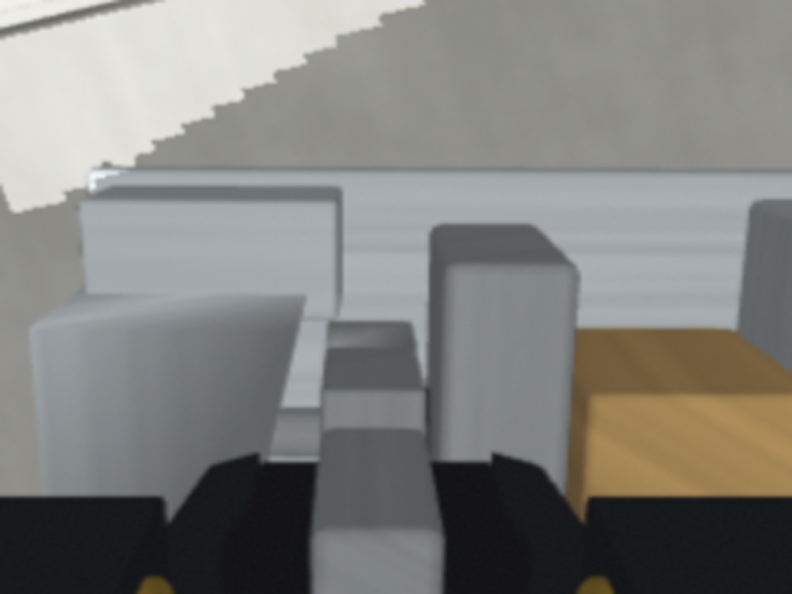

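View pics/sd8z.png

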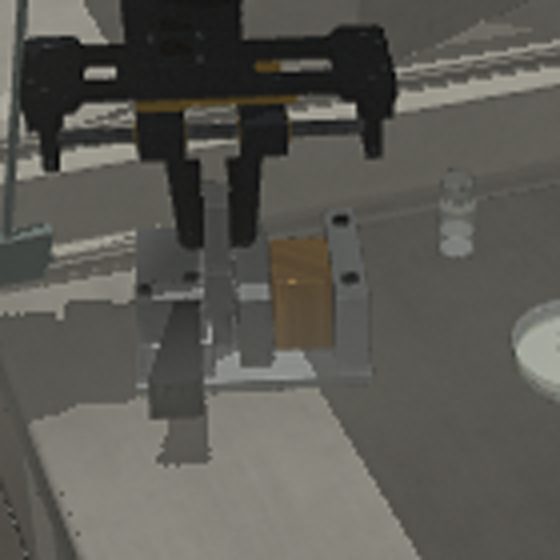

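The feet are at z≈8 with about 4 N of upward contact, so the shim is astride the rod and standing on the base. I'll release and rise.

Emit:
{"fn": "drive_tool", "kwargs": {"series": [[[0,0,0.5,0,30],[0,0,0,0,40],[0,0,0,0,40],[0,0,10,0,40],[0,0,25,0,40],[0,0,30,0,40],[0,0,30,0,40],[0,0,20,0,40]]]}}

```text
clock: 9.75
tool_pos: [0.5816, -0.1176, 0.1837]
eef_rot: [0.795, 0.607, 0.001, 0.001]
contact_force: [0.4, 0.8, -0.3]
opening: 0.453
```

Emit:
{"fn": "drive_tool", "kwargs": {"series": [[[-2,-25,20,0,50],[-4,-40,10,0.03,50],[-4,-40,0,0.03,50],[-4,-40,0,0.03,50],[-4,-40,0,0,50],[-4,-40,0,0,50],[-2,-25,0,0,50],[0,0,0,0,50],[0,0,0,0,50]]]}}

```text
clock: 10.65
tool_pos: [0.5566, -0.3673, 0.2111]
eef_rot: [0.767, 0.642, 0.0, -0.0]
contact_force: [-0.0, -0.0, -0.3]
opening: 0.568
```

Run:
```python
from h import *
s=st(); T=model("wrist")[1]; np.save("w9T.npy",T)
im=cams.snapshot("wrist"); cv2.imwrite("pics/w9.png",im)
for n in ["mallet_grip","mallet_head"]:
  for d in cams.mark_of("wrist",n)[:2]: print(n,np.round(d["at"],1),d["confidence"],at_z("wrist",d["at"],.018))
im=cams.snapshot("side");cv2.imwrite("pics/sd9z.png",cv2.resize(im[150:400,200:400],None,fx=4,fy=2.4,interpolation=cv2.INTER_CUBIC))
```

```text
10.65 [ 556.6 -367.3  211.1] yaw [ 7.9880e+01 -6.0000e-02  1.7999e+02] F [-0.  -0.  -0.3] op 50.0
mallet_grip [315.2 321.5] 0.89 [ 0.54141934 -0.46404991  0.018     ]
mallet_head [313.  276.8] 0.7 [ 0.54742873 -0.41783203  0.018     ]
```

View pics/w9.png

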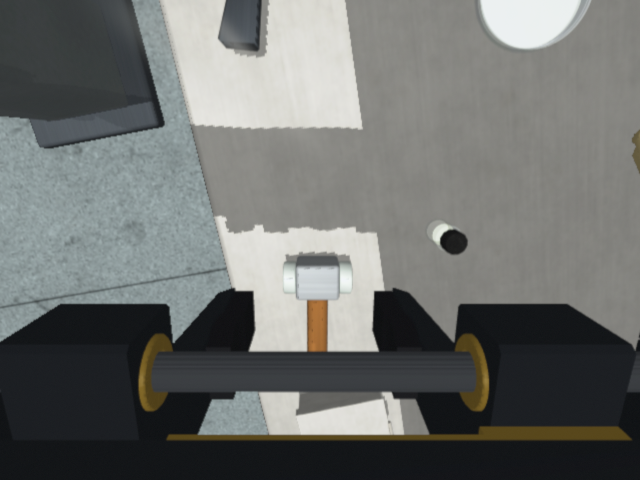

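View pics/sd9z.png

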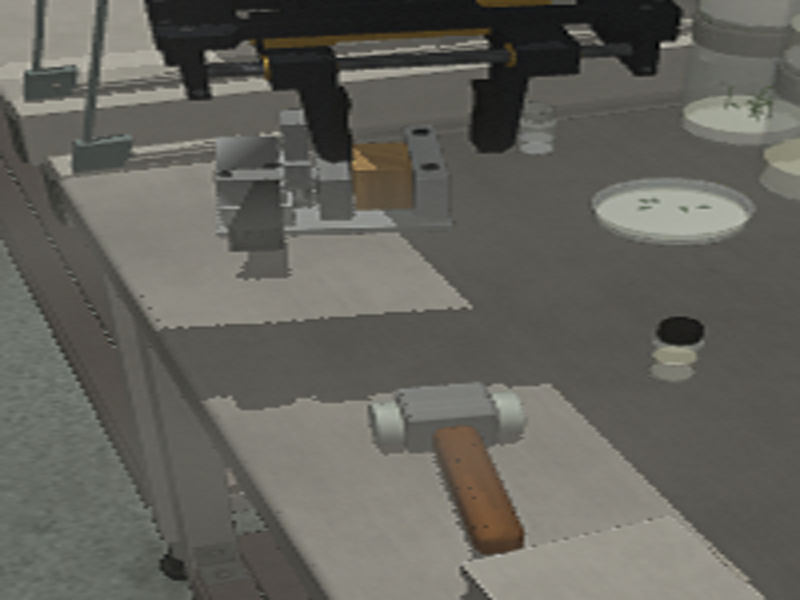

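Run:
```python
from h import *
K=model("wrist")[0]; M=(K,np.load("w9T.npy"))
im=cv2.imread("pics/w9.png"); cv2.imwrite("pics/w9z.png",cv2.resize(im[240:360,260:380],None,fx=5,fy=5,interpolation=cv2.INTER_CUBIC))
print("head near edge top",at_z("wrist",(318,300),.036,M),"far top",at_z("wrist",(318,263),.036,M), "faces", at_z("wrist",(284,279),.018,M),at_z("wrist",(353,277),.018,M),"handle",at_z("wrist",(317.5,330),.029,M))
```

```text
head near edge top [ 0.54799339 -0.4364216   0.036     ] far top [ 0.55415036 -0.40142531  0.036     ] faces [ 0.51875007 -0.41712709  0.018     ] [ 0.5837235  -0.42674685  0.018     ] handle [ 0.54172498 -0.46980606  0.029     ]
```

View pics/w9z.png

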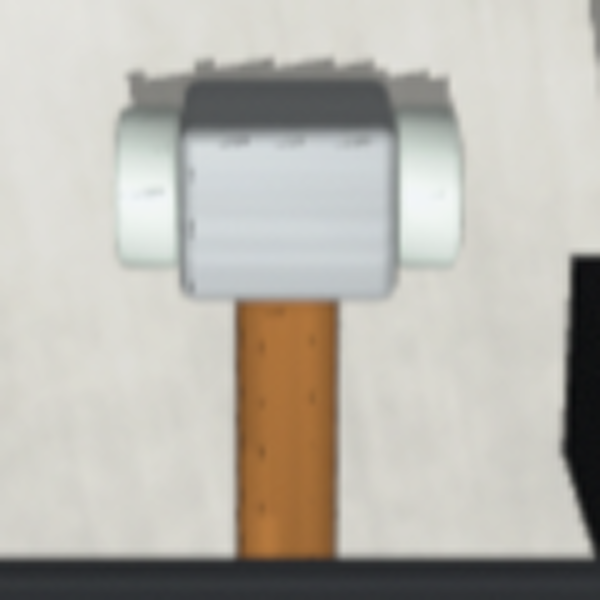

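The mallet head's centre is at about (550,-422), with the handle straight down the tool's midline. I'll grip 45 mm behind the head.

Emit:
{"fn": "drive_tool", "kwargs": {"series": [[[-4,-25,-10,0,50],[-4,-25,-25,0,50],[-4,-24,-30,0,50],[-3.5,-24,-30,0,50],[0,0,-30,0,50],[0,0,-30,0,50],[0,0,-25,0,50],[0,0,-12,0,50],[0,0,0,0,50]]]}}

```text
clock: 11.75
tool_pos: [0.5407, -0.464, 0.0172]
eef_rot: [0.766, 0.643, -0.0, -0.002]
contact_force: [0.1, -0.0, -0.1]
opening: 0.564
```

Run:
```python
from h import *
s=st(); im=cams.snapshot("wrist"); cv2.imwrite("pics/w10.png",im)
```

```text
11.75 [ 540.7 -464.    17.2] yaw [ 8.0000e+01 -1.0000e-01 -1.7984e+02] F [ 0.1 -0.  -0.1] op 49.7
```

View pics/w10.png

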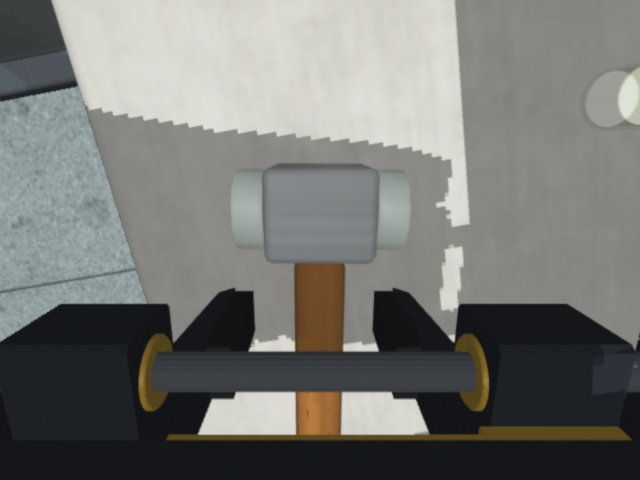

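Emit:
{"fn": "drive_tool", "kwargs": {"series": [[[1.2,0,-7,0,50],[0,0,-6,0,50],[0,0,0,0,20],[0,0,0,0,0],[0,0,0,0,0],[0,0,0,0,0],[0,0,0,0,0],[0,0,0,0,0]]], "force": 60}}

```text
clock: 12.6
tool_pos: [0.5427, -0.4659, 0.0062]
eef_rot: [0.767, 0.642, 0.0, 0.0]
contact_force: [0.7, -0.1, 1.0]
opening: 0.218
```

Emit:
{"fn": "drive_tool", "kwargs": {"series": [[[0,0,15,0,0],[0,0,20,0,0],[0,0,20,0,0],[0,0,20,0,0],[0,0,20,0,0],[0,0,0,0,0]]]}}

```text
clock: 13.2
tool_pos: [0.545, -0.4672, 0.1061]
eef_rot: [0.767, 0.642, 0.001, 0.004]
contact_force: [1.5, -0.4, -1.7]
opening: 0.223
```

Run:
```python
from h import *
s=st(); T=model("wrist")[1]; np.save("w11T.npy",T)
im=cams.snapshot("wrist"); cv2.imwrite("pics/w11.png",im)
im=cams.snapshot("side"); cv2.imwrite("pics/sd11z.png",cv2.resize(im[180:380,200:400],None,fx=3,fy=3,interpolation=cv2.INTER_CUBIC))
```

```text
13.2 [ 545.  -467.2  106.1] yaw [ 79.89   0.19 179.56] F [ 1.5 -0.4 -1.7] op 19.6
```

View pics/w11.png

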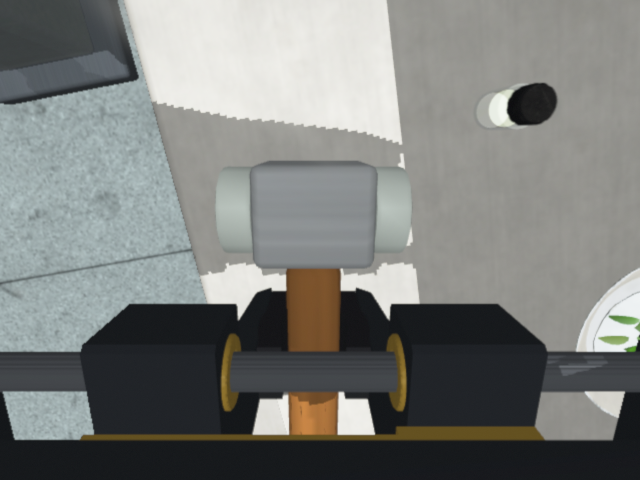

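View pics/sd11z.png

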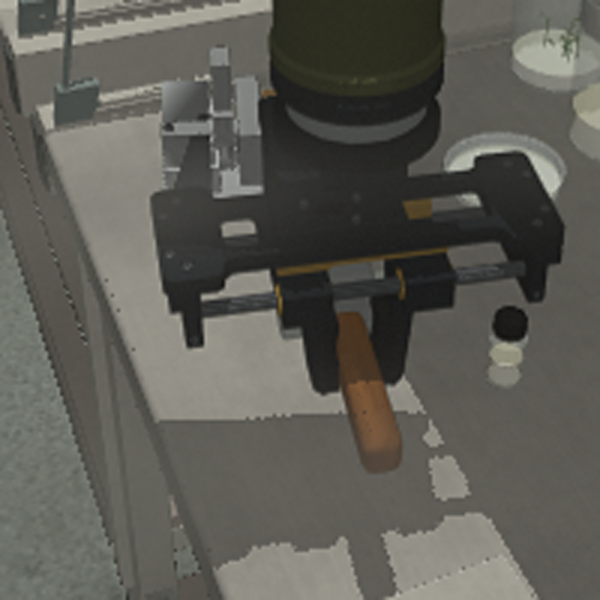

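The mallet is held straight. Next I'll swing it to yaw -15° and bring it near the wedge butt.

Emit:
{"fn": "drive_tool", "kwargs": {"series": [[[-7,18,0,-0.138,0],[-7,18,0,-0.138,0],[-7,18,0,-0.138,0],[-7,18,0,-0.138,0],[-7,18,0,-0.138,0],[-7,18,0,-0.138,0],[-7,18,0,-0.138,0],[-7,18,0,-0.138,0],[-7,18,0,-0.138,0],[-7,18,0,-0.138,0]]]}}

```text
clock: 14.3
tool_pos: [0.4715, -0.2844, 0.1001]
eef_rot: [1.0, 0.005, -0.001, -0.0]
contact_force: [1.2, 1.4, -2.9]
opening: 0.22
```

Emit:
{"fn": "drive_tool", "kwargs": {"series": [[[-4,13,0,-0.138,0],[-4,13,0,-0.138,0],[0,0,-10,0,0],[0,0,-10,0,0],[0,0,-10,0,0],[0,0,0,0,0],[0,0,0,0,0]]]}}

```text
clock: 15.0
tool_pos: [0.4641, -0.2602, 0.0702]
eef_rot: [0.991, -0.13, -0.0, -0.0]
contact_force: [0.1, -0.3, -2.2]
opening: 0.223
```

Run:
```python
from h import *
s=st(); print(np.round(s["q"],2)); T=model("wrist")[1]; np.save("w12T.npy",T)
im=cams.snapshot("wrist"); cv2.imwrite("pics/w12.png",im)
im=cams.snapshot("scene"); cv2.imwrite("pics/sc12.png",im);cv2.imwrite("pics/sc12z.png",cv2.resize(im[160:360,130:330],None,fx=3,fy=3,interpolation=cv2.INTER_CUBIC))
im=cams.snapshot("side"); cv2.imwrite("pics/sd12.png",im);cv2.imwrite("pics/sd12z.png",cv2.resize(im[180:330,180:380],None,fx=4,fy=4,interpolation=cv2.INTER_CUBIC))
```

```text
15.0 [ 464.1 -260.2   70.2] yaw [-1.498e+01  5.000e-02 -1.800e+02] F [ 0.1 -0.3 -2.2] op 19.7
[ 0.4   0.84  0.04  1.98 -0.09  0.33 -1.32]
```

View pics/w12.png

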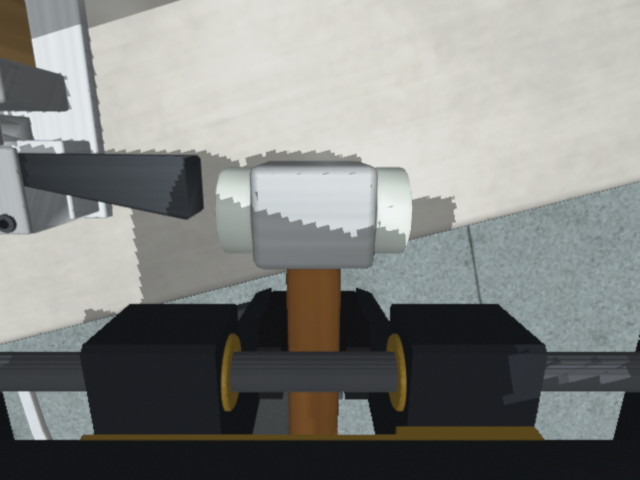

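View pics/sd12z.png

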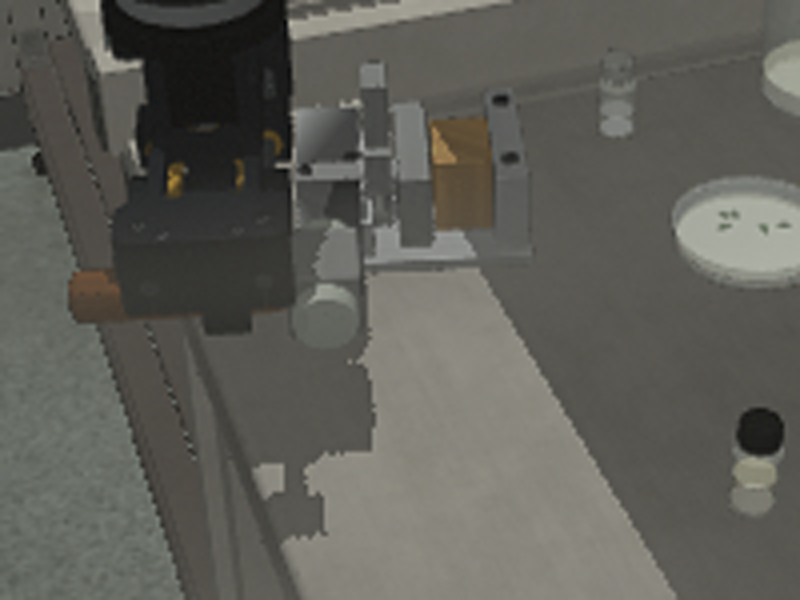

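View pics/sc12z.png

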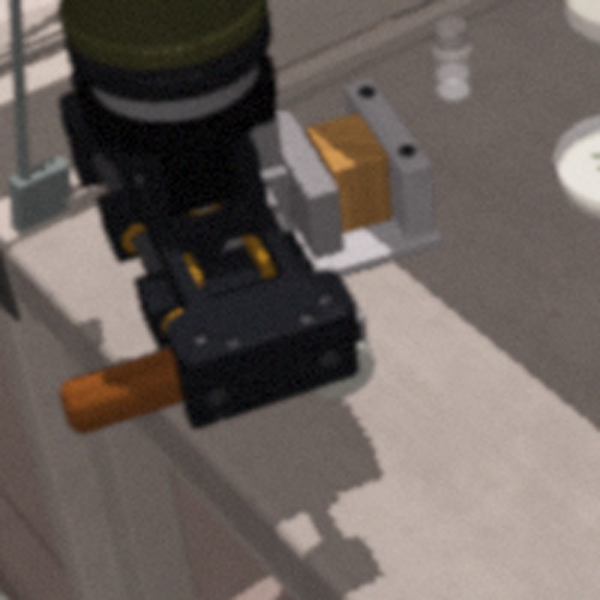

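Run:
```python
from h import *
im=cv2.imread("pics/w12.png"); cv2.imwrite("pics/w12z.png",cv2.resize(im[130:280,100:260],None,fx=5,fy=4,interpolation=cv2.INTER_CUBIC))
```

```text
(no output)
```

View pics/w12z.png

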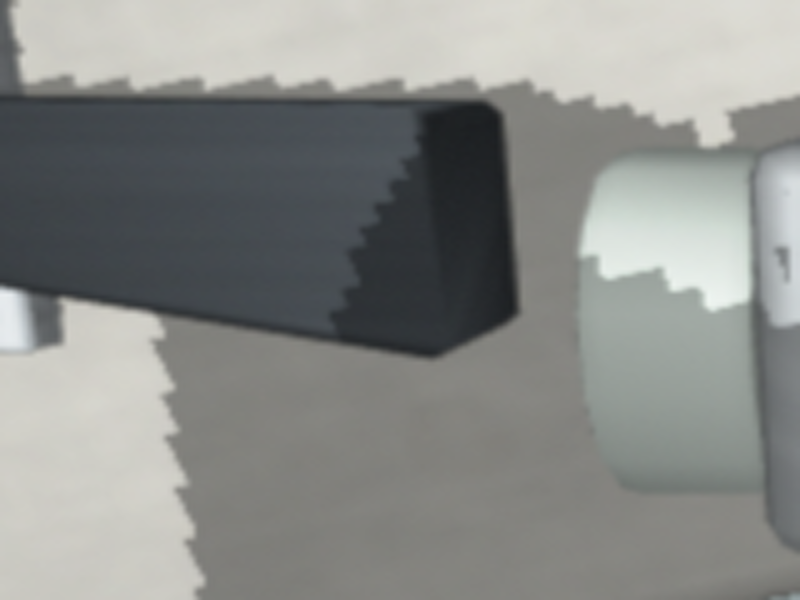

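```bash
cat > v12.py <<'E'
from h import *
K=model("wrist")[0]; M=(K,np.load("w12T.npy"))
O=np.array([.5992,-.12526]); y=np.radians(-15.1); ex=np.array([np.cos(y),np.sin(y)]);ey=np.array([-ex[1],ex[0]])
V=lambda px,z:(lambda p:np.round([(p[:2]-O)@ex*1000,(p[:2]-O)@ey*1000],1))(at_z("wrist",px,z,M))
for n,a,z in [("top+x",(185,157),.054),("top-x",(187.4,218.75),.054),("bot+x",(200.6,156),.032),("bot-x",(203.6,208),.032),
 ("face",(215.6,210),.082),("face lim+x",(235,168),.082),("face lim-x",(235,252),.082),("head near",(314,268),.100),("head far",(314,163),.100),("backface",(412,210),.082),("handle",(314,285),.093)]: print(n,V(a,z))
t=np.array([.4641,-.2602]); print("tool",(t-O)@ex*1000,(t-O)@ey*1000)
M=(model("side")[0],model("side")[1])
print("side: face centre from back face circle", [ (180+a/4,180+b/4) for a,b in [(327,316)]])
E
python3 v12.py
```

```text
top+x [ -33.6 -111.6]
top-x [ -59.7 -110.3]
bot+x [ -33.9 -111.7]
bot-x [ -58.7 -111.3]
face [ -51.1 -130.2]
face lim+x [ -36.4 -137.9]
face lim-x [ -66.7 -136.2]
head near [ -66.8 -165.3]
head far [ -33.8 -165.2]
backface [ -51.  -200.2]
handle [ -75.3 -165.3]
tool -95.2828740355443 -165.4750359284644
side: face centre from back face circle [(261.75, 259.0)]
```

Run:
```python
from h import *
O=np.array([.5992,-.12526]); y=np.radians(-15.1); ex=np.array([np.cos(y),np.sin(y)]);ey=np.array([-ex[1],ex[0]])
p=O-.0505*ex-.1973*ey
for z in [.075,.082,.089]: print(z,proj("side",[*p,z]))
```

```text
0.075 [261.00013761 263.77860903]
0.082 [260.76449876 260.75774892]
0.089 [260.52651083 257.70677382]
```

Emit:
{"fn": "drive_tool", "kwargs": {"series": [[[3,-1,-10,0,0],[3,-1,-10,0,0],[0,0,-10,0,0],[0,0,-9,0,0],[0,0,0,0,0],[0,0,0,0,0]]]}}

```text
clock: 15.75
tool_pos: [0.4701, -0.2615, 0.0314]
eef_rot: [0.991, -0.13, -0.0, -0.0]
contact_force: [0.5, 0.1, -3.3]
opening: 0.222
```

Run:
```python
from h import *
O=np.array([.5992,-.12526]); y=np.radians(-15.1); ex=np.array([np.cos(y),np.sin(y)]);ey=np.array([-ex[1],ex[0]])
s=st(); t=np.array(s["tool_pos"][:2]); print("tool",(t-O)@ex*1000,(t-O)@ey*1000)
im=cams.snapshot("wrist"); cv2.imwrite("pics/w13.png",im)
im=cams.snapshot("side"); cv2.imwrite("pics/sd13z.png",cv2.resize(im[180:330,180:380],None,fx=4,fy=4,interpolation=cv2.INTER_CUBIC))
```

```text
15.75 [ 470.1 -261.5   31.4] yaw [-1.496e+01  6.000e-02 -1.800e+02] F [ 0.5  0.1 -3.3] op 19.6
tool -89.16127556121295 -165.18249378996182
```

View pics/w13.png

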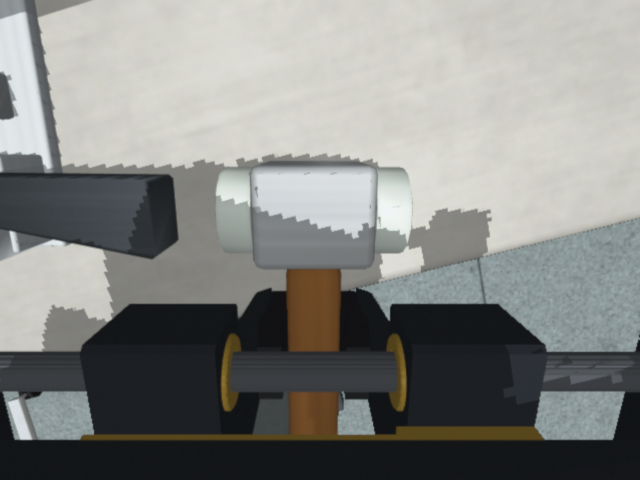

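View pics/sd13z.png

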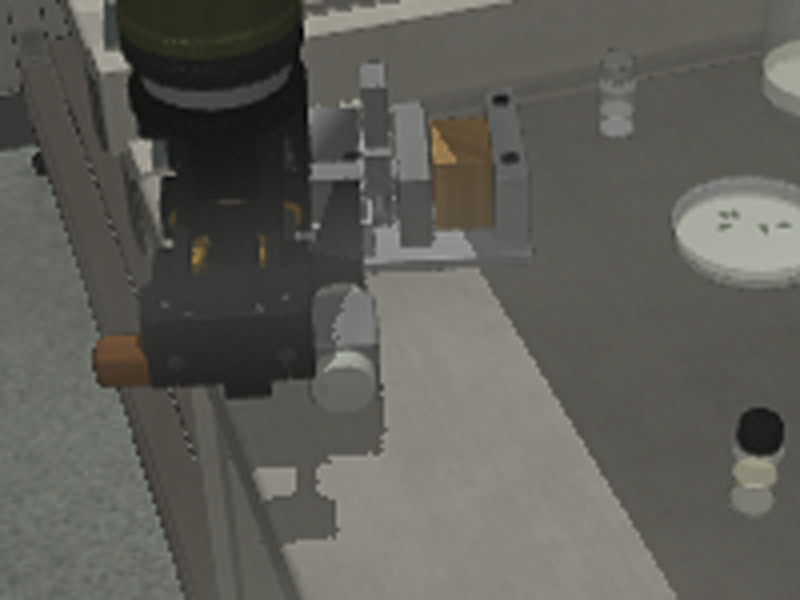

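The face is 22 mm short of the butt and centred on it. First tap.

Emit:
{"fn": "drive_tool", "kwargs": {"series": [[[2.6,9.7,0,0,0],[2.6,9.7,0,0,0],[2.1,7.7,0,0,0],[-3.1,-11.6,0,0,0],[-1.5,-5.8,0,0,0],[0,0,0,0,0]]]}}

```text
clock: 16.45
tool_pos: [0.4721, -0.2538, 0.0319]
eef_rot: [0.991, -0.131, -0.0, 0.001]
contact_force: [1.0, 0.1, -3.5]
opening: 0.221
```

```bash
cat > look.py <<'E'
import sys
from h import *
O=np.array([.5992,-.12526]); y=np.radians(-15.1); ex=np.array([np.cos(y),np.sin(y)]);ey=np.array([-ex[1],ex[0]])
s=st(); t=np.array(s["tool_pos"][:2]); print("tool vice",((t-O)@ex*1000).round(1),((t-O)@ey*1000).round(1))
im=cams.snapshot("wrist"); cv2.imwrite(f"pics/{sys.argv[1]}.png",cv2.resize(im[120:300,0:440],None,fx=1.8,fy=3))
np.save(f"{sys.argv[1]}T.npy",model("wrist")[1])
E
python3 look.py t1
```

```text
16.45 [ 472.1 -253.8   31.9] yaw [-1.5100e+01  3.0000e-02  1.7993e+02] F [ 1.   0.1 -3.5] op 19.4
tool vice -89.2 -157.2
```

View pics/t1.png

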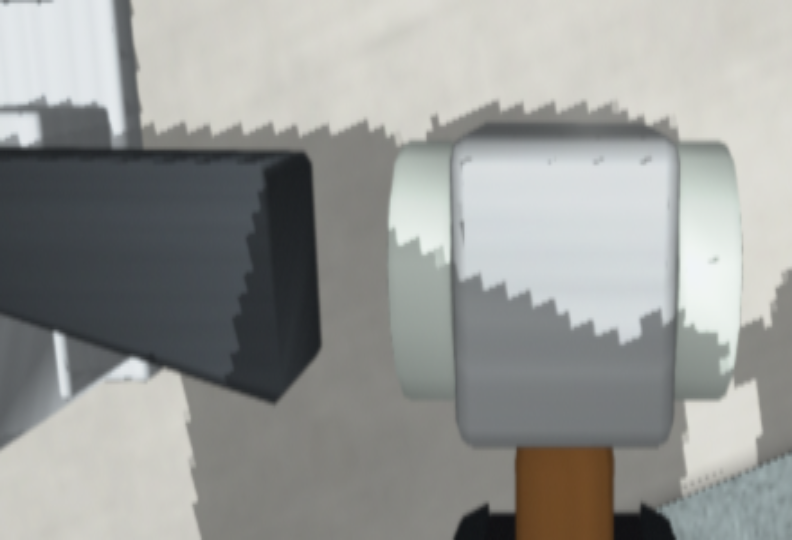

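```bash
cat > by.py <<'E'
import sys
from h import *
O=np.array([.5992,-.12526]); y=np.radians(-15.1); ex=np.array([np.cos(y),np.sin(y)]);ey=np.array([-ex[1],ex[0]])
M=(model("wrist")[0],np.load(sys.argv[1]+"T.npy"))
a=list(map(float,sys.argv[2:]))
for i in range(0,len(a),2):
    p=at_z("wrist",(a[i]/1.8,a[i+1]/3+120),.054,M)[:2]; print(((p-O)@ex*1000).round(1),((p-O)@ey*1000).round(1))
E
python3 by.py t1 268 160 275 400
```

```text
-31.3 -103.2
-58.0 -101.4
```

Tap 1 moved the wedge about 8 mm (butt now near y=-103) and the mallet stayed straight in the grip. More taps follow.

Emit:
{"fn": "drive_tool", "kwargs": {"series": [[[2.6,9.7,0,0,0],[2.6,9.7,0,0,0],[2.1,7.7,0,0,0],[-3.1,-11.6,0,0,0],[-1,-8,0,0,0],[0,0,0,0,0]]]}}

```text
clock: 17.1
tool_pos: [0.4755, -0.2465, 0.0319]
eef_rot: [0.991, -0.131, -0.0, 0.001]
contact_force: [-0.1, 0.6, -2.8]
opening: 0.221
```

Emit:
{"fn": "drive_tool", "kwargs": {"series": [[[2.6,9.7,0,0,0],[2.6,9.7,0,0,0],[2.1,7.7,0,0,0],[-3.1,-11.6,0,0,0],[-1,-8,0,0,0],[0,0,0,0,0]]]}}

```text
clock: 17.7
tool_pos: [0.4787, -0.2391, 0.0319]
eef_rot: [0.991, -0.132, -0.0, 0.001]
contact_force: [-0.2, -0.2, -2.4]
opening: 0.224
```

```bash
python3 look.py t3
```

```text
17.7 [ 478.7 -239.1   31.9] yaw [-1.5110e+01  1.0000e-02  1.7991e+02] F [-0.2 -0.2 -2.4] op 19.8
tool vice -86.6 -141.3
```

View pics/t3.png

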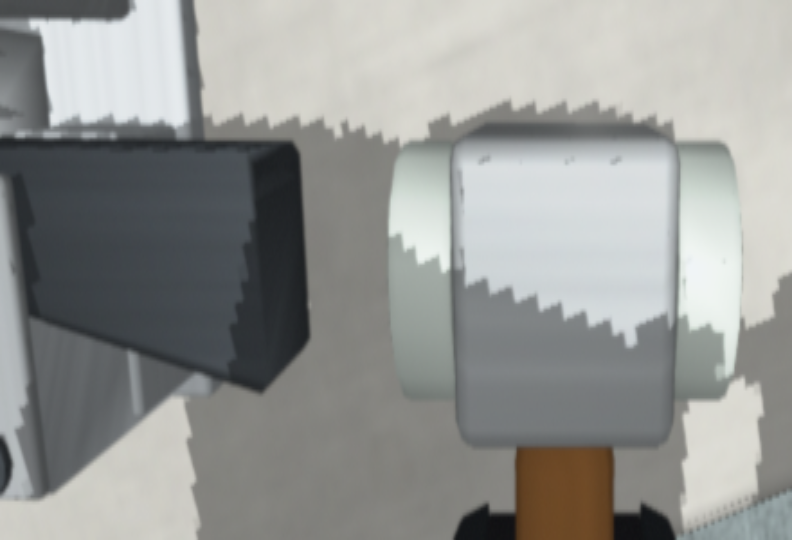

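```bash
python3 by.py t3 253 150 263 388
```

```text
-27.8 -84.6
-54.2 -83.2
```

Emit:
{"fn": "drive_tool", "kwargs": {"series": [[[2.6,9.7,0,0,0],[2.6,9.7,0,0,0],[2.1,7.7,0,0,0],[-3.1,-11.6,0,0,0],[-1,-8,0,0,0],[0,0,0,0,0]]]}}

```text
clock: 18.35
tool_pos: [0.482, -0.2315, 0.0319]
eef_rot: [0.991, -0.131, -0.0, 0.001]
contact_force: [-0.2, -0.1, -3.0]
opening: 0.221
```

```bash
python3 look.py t4
```

```text
18.35 [ 482.  -231.5   31.9] yaw [-1.5110e+01  1.0000e-02  1.7991e+02] F [-0.2 -0.1 -3. ] op 19.5
tool vice -85.5 -133.2
```

View pics/t4.png

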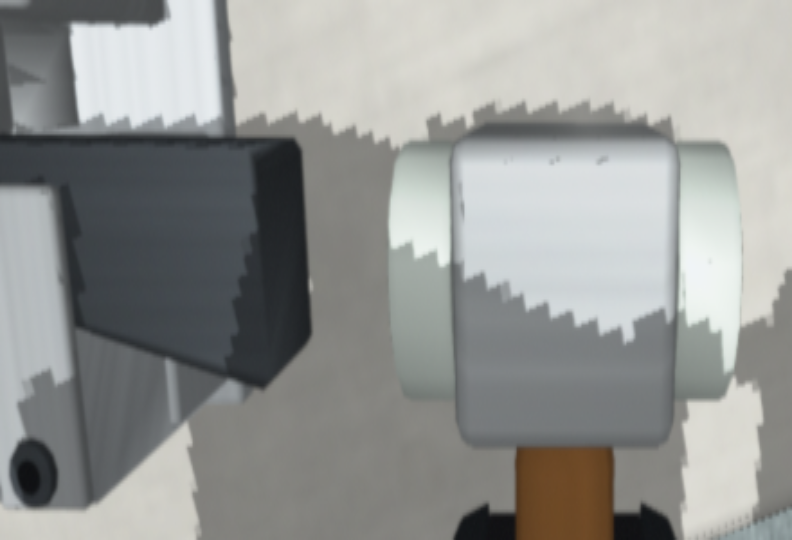

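Emit:
{"fn": "drive_tool", "kwargs": {"series": [[[2.6,9.7,0,0,0],[2.6,9.7,0,0,0],[1.6,5.8,0,0,0]]]}}

```text
clock: 18.7
tool_pos: [0.4901, -0.204, 0.0319]
eef_rot: [0.991, -0.13, 0.001, 0.001]
contact_force: [-1.3, -7.0, -4.7]
opening: 0.223
```

Emit:
{"fn": "drive_tool", "kwargs": {"series": [[[-3.1,-11.6,0,0,0],[-2,-8,0,0,0],[0,0,0,0,0]]]}}

```text
clock: 19.0
tool_pos: [0.4836, -0.226, 0.0319]
eef_rot: [0.991, -0.132, -0.0, 0.001]
contact_force: [0.0, 0.0, -3.7]
opening: 0.224
```

```bash
python3 by.py t4 255 150 265 385; python3 look.py t5
```

```text
-26.6 -76.8
-52.6 -75.5
19.0 [ 483.6 -226.    31.9] yaw [-1.5120e+01  1.0000e-02  1.7992e+02] F [ 0.   0.  -3.7] op 19.7
tool vice -85.4 -127.4
```

View pics/t5.png

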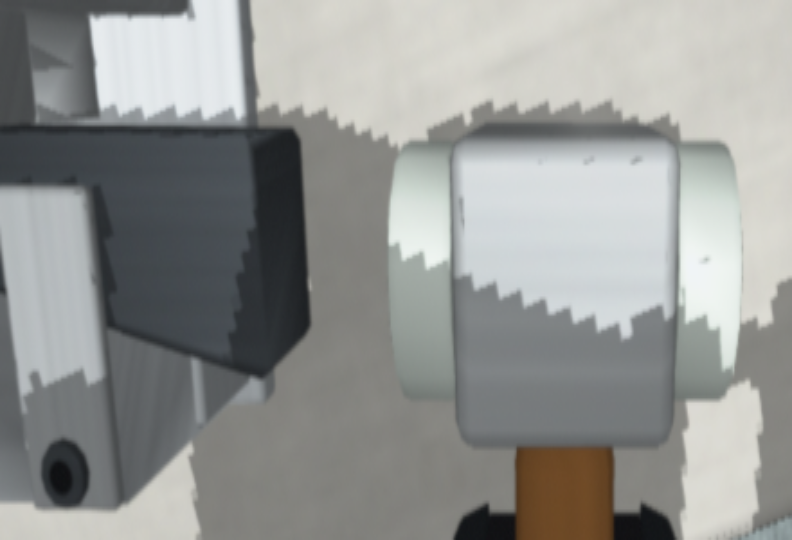

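Emit:
{"fn": "drive_tool", "kwargs": {"series": [[[3,9.6,0,0,0],[2.8,9.6,0,0,0],[1.8,5.8,0,0,0]]]}}

```text
clock: 19.35
tool_pos: [0.4907, -0.2014, 0.032]
eef_rot: [0.991, -0.132, -0.001, 0.002]
contact_force: [-6.8, -16.4, -2.6]
opening: 0.224
```

Emit:
{"fn": "drive_tool", "kwargs": {"series": [[[-3.1,-11.6,0,0,0],[-2,-8,0,0,0],[0,0,0,0,0]]]}}

```text
clock: 19.65
tool_pos: [0.4868, -0.2192, 0.0319]
eef_rot: [0.991, -0.131, 0.0, 0.0]
contact_force: [-0.8, -0.2, -2.9]
opening: 0.222
```

```bash
python3 by.py t5 255 140 265 375; python3 look.py t6
```

```text
-25.5 -71.1
-51.4 -69.8
19.65 [ 486.8 -219.2   31.9] yaw [-1.5030e+01 -1.0000e-02  1.7998e+02] F [-0.8 -0.2 -2.9] op 19.6
tool vice -84.0 -120.0
```

View pics/t6.png

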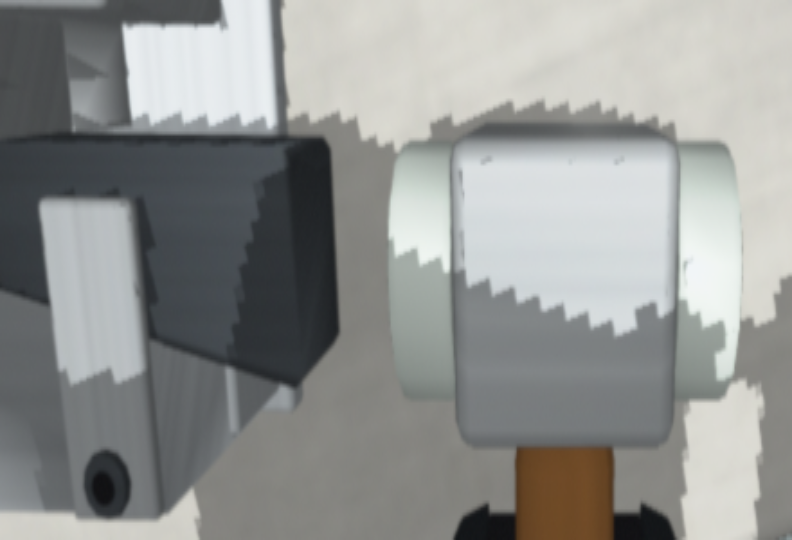

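Emit:
{"fn": "drive_tool", "kwargs": {"series": [[[2.8,9.6,0,0,0],[2.7,9.8,0,0,0]]]}}

```text
clock: 19.9
tool_pos: [0.4913, -0.2006, 0.0319]
eef_rot: [0.991, -0.132, -0.001, 0.002]
contact_force: [-7.7, -23.3, -1.5]
opening: 0.223
```

```bash
python3 by.py t6 292 150 300 385
python3 - <<'E'
from h import *
O=np.array([.5992,-.12526]); y=np.radians(-15.1); ex=np.array([np.cos(y),np.sin(y)]);ey=np.array([-ex[1],ex[0]])
s=st(); t=np.array(s["tool_pos"][:2]); print("tool vice",((t-O)@ex*1000).round(1),((t-O)@ey*1000).round(1))
E
```

```text
-25.2 -70.2
-51.2 -69.0
19.9 [ 491.3 -200.6   31.9] yaw [-1.5170e+01  5.0000e-02  1.7982e+02] F [ -7.7 -23.3  -1.5] op 19.6
tool vice -84.6 -100.9
```

Emit:
{"fn": "drive_tool", "kwargs": {"series": [[[-3.1,-11.6,0,0,0],[-2,-8,0,0,0],[0,0,0,0,0]]]}}

```text
clock: 20.2
tool_pos: [0.4872, -0.2192, 0.0318]
eef_rot: [0.991, -0.131, 0.0, 0.0]
contact_force: [0.0, 0.4, -2.9]
opening: 0.221
```

```bash
python3 look.py t7
```

```text
20.2 [ 487.2 -219.2   31.8] yaw [-15.02  -0.   179.99] F [ 0.   0.4 -2.9] op 19.4
tool vice -83.6 -119.8
```

Emit:
{"fn": "drive_tool", "kwargs": {"series": [[[2.8,9.6,0,0,0],[2.7,9.8,0,0,0]]]}}

```text
clock: 20.45
tool_pos: [0.4916, -0.2006, 0.0319]
eef_rot: [0.991, -0.132, -0.001, 0.001]
contact_force: [-7.4, -23.9, -1.6]
opening: 0.223
```

Emit:
{"fn": "drive_tool", "kwargs": {"series": [[[-3.1,-11.6,0,0,0],[-2,-8,0,0,0],[0,0,0,0,0]]]}}

```text
clock: 20.75
tool_pos: [0.4877, -0.2193, 0.0319]
eef_rot: [0.991, -0.131, 0.0, 0.0]
contact_force: [-0.3, -0.1, -2.4]
opening: 0.215
```

```bash
python3 look.py t8
```

```text
20.75 [ 487.7 -219.3   31.9] yaw [-1.5010e+01 -1.0000e-02  1.7999e+02] F [-0.3 -0.1 -2.4] op 19.0
tool vice -83.2 -119.9
```

View pics/t7.png

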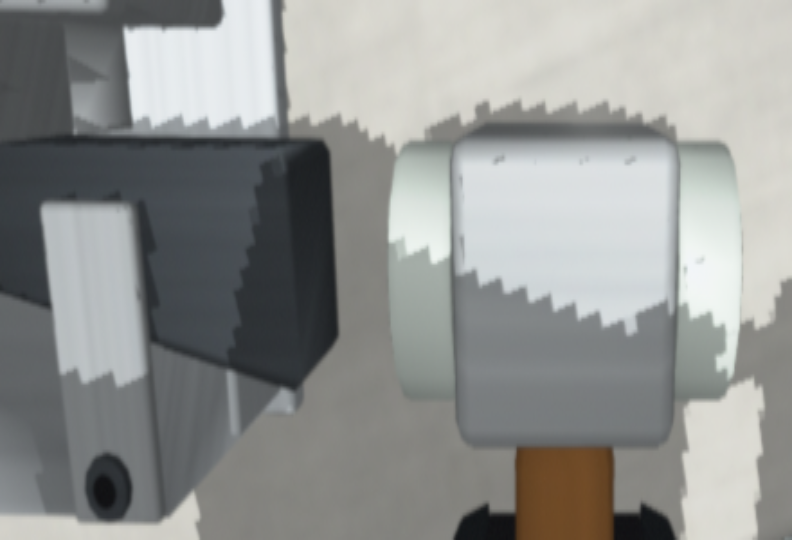

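View pics/t8.png

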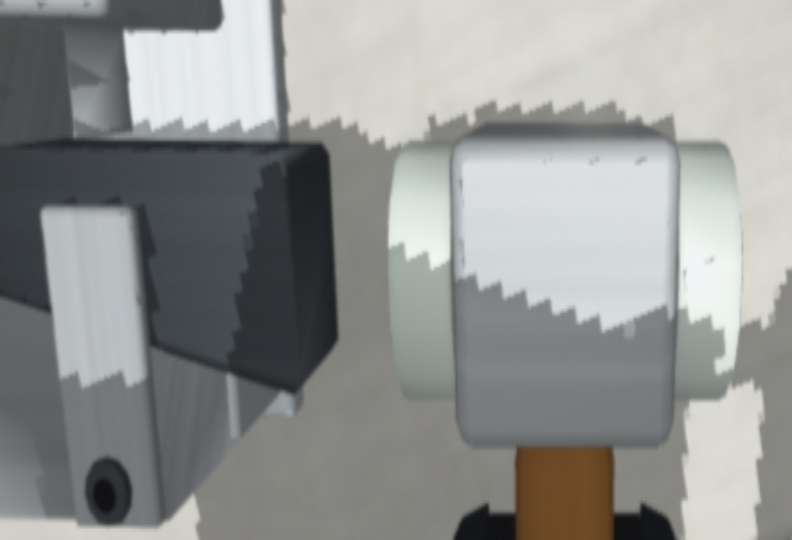

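The last two taps at about 24 N left the wedge where it was: the butt corner stays at (292,150)→(300,385) in the crops. The specimen is clamped tight. Now I'll draw back, lift, and return the mallet to where it first lay.

Emit:
{"fn": "drive_tool", "kwargs": {"series": [[[-4,-14,0,0,0],[-4,-14,5,0,0],[-4,-14,15,0,0],[0,0,25,0,0],[0,0,25,0,0],[4,-12,5,0.138,0],[6,-18,0,0.138,0],[6,-18,0,0.138,0],[6,-18,0,0.138,0],[6,-18,0,0.138,0]]]}}

```text
clock: 21.8
tool_pos: [0.5026, -0.3474, 0.1072]
eef_rot: [0.977, 0.215, -0.0, 0.001]
contact_force: [-0.1, 1.2, -2.9]
opening: 0.216
```

Emit:
{"fn": "drive_tool", "kwargs": {"series": [[[6,-18,0,0.138,0],[6,-18,0,0.138,0],[6,-18,0,0.138,0],[6,-18,0,0.138,0],[6,-18,0,0.138,0],[6,-18,0,0.138,0],[6,-12,0,0.138,0],[0,0,0,0,0]]]}}

```text
clock: 22.6
tool_pos: [0.5436, -0.4692, 0.1064]
eef_rot: [0.768, 0.64, -0.001, 0.001]
contact_force: [-0.2, 0.3, -3.3]
opening: 0.224
```

Run:
```python
from h import *
s=st(); im=cams.snapshot("wrist"); cv2.imwrite("pics/w20.png",im)
```

```text
22.6 [ 543.6 -469.2  106.4] yaw [ 7.966e+01  1.500e-01 -1.800e+02] F [-0.2  0.3 -3.3] op 19.7
```

View pics/w20.png

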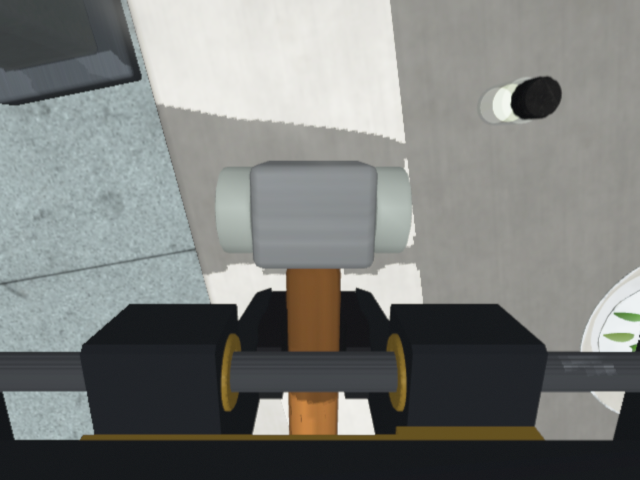

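Emit:
{"fn": "drive_tool", "kwargs": {"series": [[[0,3,-20,0,0],[0,0,-25,0,0],[0,0,-25,0,0],[0,0,-15,0,0],[0,0,-8,0,0],[0,0,-4,0,0],[0,0,-2,0,0],[0,0,0,0,0]]]}}

```text
clock: 23.45
tool_pos: [0.5463, -0.4621, 0.0086]
eef_rot: [0.767, 0.642, 0.0, 0.001]
contact_force: [0.5, 1.0, -3.1]
opening: 0.219
```

Emit:
{"fn": "drive_tool", "kwargs": {"series": [[[0,0,-1.5,0,0],[0,0,-1,0,0],[0,0,0,0,0]]]}}

```text
clock: 23.75
tool_pos: [0.5462, -0.4622, 0.0062]
eef_rot: [0.767, 0.642, 0.0, 0.001]
contact_force: [-0.3, -0.4, 0.7]
opening: 0.218
```

The force went from -3.1 to +0.7 N, so the mallet is resting on the bench. I'll release, rise and check.

Emit:
{"fn": "drive_tool", "kwargs": {"series": [[[0,0,0,0,30],[0,0,0,0,45],[0,0,0,0,45],[0,0,10,0,45],[0,0,25,0,45],[0,0,35,0,45],[0,0,40,0,45],[0,0,40,0,45],[0,0,40,0,45],[0,0,0,0,45]]]}}

```text
clock: 24.75
tool_pos: [0.5495, -0.4636, 0.2034]
eef_rot: [0.767, 0.642, 0.002, 0.006]
contact_force: [0.2, -0.1, 1.1]
opening: 0.507
```

Emit:
{"fn": "drive_tool", "kwargs": {"series": [[[-10,25,5,0,45],[-10,30,5,0,45],[-10,30,5,0,45],[-10,30,5,0,45],[0,25,5,0,45],[0,0,0,0,45],[0,0,0,0,45]]]}}

```text
clock: 25.45
tool_pos: [0.5059, -0.3222, 0.2207]
eef_rot: [0.766, 0.643, -0.0, 0.001]
contact_force: [-0.2, -0.1, 0.2]
opening: 0.507
```

Run:
```python
from h import *
s=st(); im=cams.snapshot("wrist"); cv2.imwrite("pics/w21.png",im)
for c in ["scene","side"]:
    im=cams.snapshot(c); cv2.imwrite(f"pics/{c}21.png",im)
```

```text
25.45 [ 505.9 -322.2  220.7] yaw [7.9960e+01 5.0000e-02 1.7997e+02] F [-0.2 -0.1  0.2] op 44.7
```

View pics/w21.png

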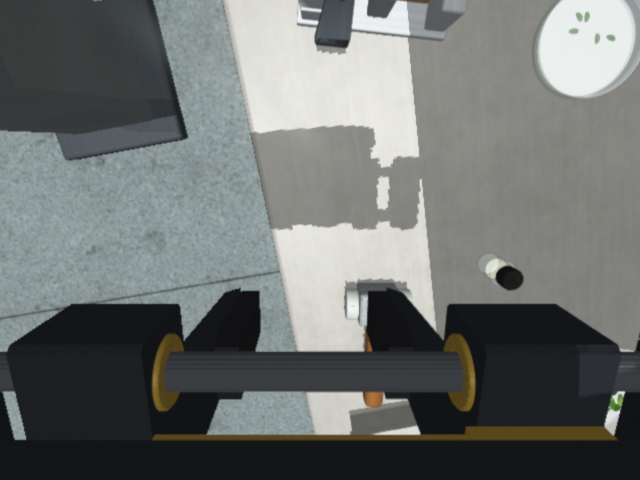

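View pics/side21.png

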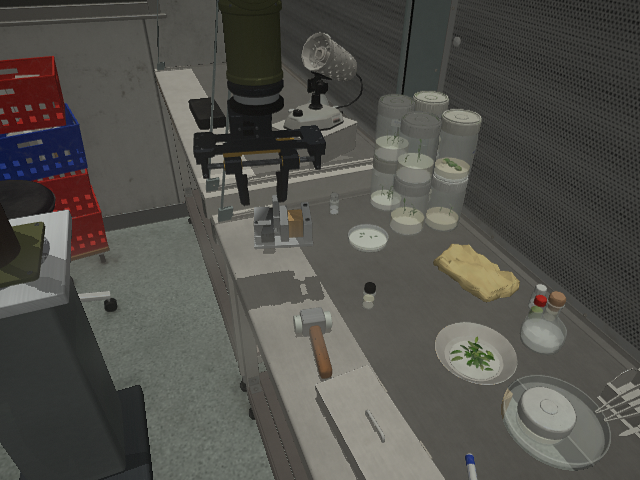

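View pics/scene21.png

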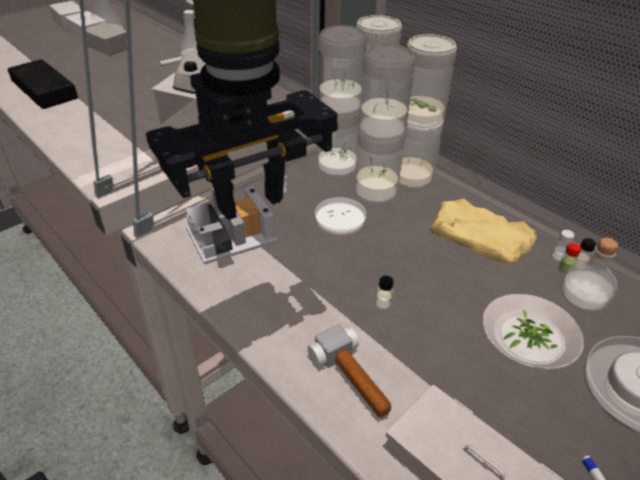

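The mallet lies on the bench at scene (335,345), and the petri dish (341,216) and vials (385,292) are unmoved. One closer look at the packing piece.

Emit:
{"fn": "drive_tool", "kwargs": {"series": [[[15,25,5,0,45],[15,30,5,0,45],[10,30,5,0,45],[10,20,0,0,45],[0,0,0,0,45],[0,0,0,0,45]]]}}

```text
clock: 26.2
tool_pos: [0.5554, -0.2183, 0.2349]
eef_rot: [0.767, 0.642, -0.001, 0.0]
contact_force: [0.5, 0.1, 0.2]
opening: 0.509
```

Run:
```python
from h import *
s=st(); im=cams.snapshot("wrist"); cv2.imwrite("pics/w22.png",cv2.resize(im[100:300,200:460],None,fx=3,fy=3,interpolation=cv2.INTER_CUBIC))
im=cv2.imread("pics/side21.png"); cv2.imwrite("pics/sd21z.png",cv2.resize(im[190:260,235:325],None,fx=8,fy=8,interpolation=cv2.INTER_CUBIC))
```

```text
26.2 [ 555.4 -218.3  234.9] yaw [ 7.9860e+01  7.0000e-02 -1.7996e+02] F [0.5 0.1 0.2] op 44.9
```

View pics/w22.png

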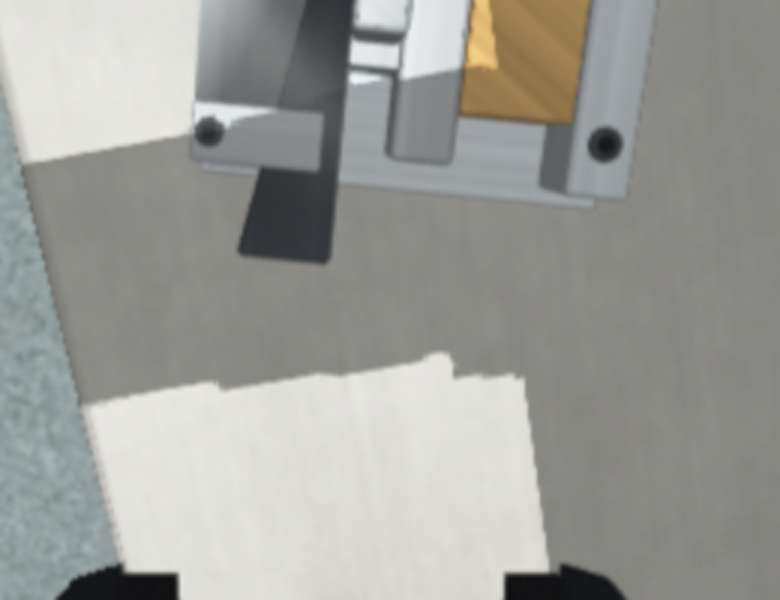

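View pics/sd21z.png

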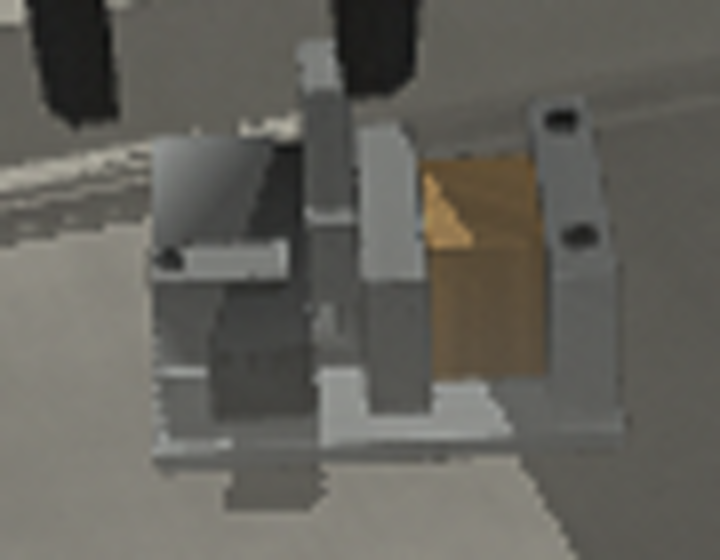

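The packing piece stands upright, snug between wedge and jaw. The jaw is against the specimen and the specimen against the fixed jaw.

Run:
```python
from plant import r
print(r.finish_job())
```

```text
the job is handed in; nothing more can be done
None
```

The job is done and handed in at about 26 s on the robot's clock; it reports no verdict.

- **Packing piece:** it stands upright astride the rod, with its feet on the vice base at about z = 8 mm. The final pictures show it snug between the wedge and the sliding jaw.
- **Wedge:** I drove it with eight separate mallet taps, drawing back after each. The butt went from vice y ≈ -111 to ≈ -70 mm. My last two taps, at about 24 N, moved it no farther that I could see. That is a little harder than the 15 to 20 N you mention, and about 2 mm past your "near -72", which is within my camera error.
- **Specimen:** it is clamped between the jaw and the fixed face, with no visible gap.
- **Mallet and bystanders:** the mallet lies flat on the bench where it started, clear of the vice. In the last views the petri dish and vials look unmoved, and the gripper was up and touching nothing.

No check failed. My camera readings varied by 1 to 3 mm (up to about 9 mm for the mallet head, before the grasp), but every grasp and fit worked the first time.

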